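# Load the feed magazine of a press test rig

### The arm

A 6-joint arm with a two-finger parallel gripper is mounted at the origin on the work surface. World frame = base frame: x ahead of the robot, y to its left, z up, the work surface at z = 0. Lengths are in mm, angles in degrees, forces in N, time in s.
With the tool pointing down it reaches from about 300 to 850 mm from the base axis. Payload 4.2 kg.
Tool frame: the origin (TCP) lies between the finger pads; the fingertips stand 22 mm ahead of it and the grasp point (between the pads) lies 3 mm ahead of it; z points along the fingers, y is the direction in which the jaws open and shut (so a half turn about z gives the same grasp; the last joint's range is limited). The gripper opens to 91 mm and grips with 3 to 60 N. Pads are 32 mm wide; open, the fingers measure 118 mm over their backs; the gripper's body (76 mm by 178 mm) begins 60 mm behind the grasp point.
Start: joints at [72.995, 18.312, 89.639, -0, 72.044, -1.146], TCP at [157.137, 553.127, 235.976] pointing down, gripper open.
Joint ranges: [-177.97, 177.97], [-48.28, 115.42], [12.27, 149.76], [-77.06, 257.06], [2.81, 150.46], [-146.56, 146.56]. Speed limits (degrees/s): [147.25, 147.25, 180, 180, 180, 180].

### API

Orientations are given as [roll, pitch, yaw] about the fixed x, y, z axes, in that order (R = Rz(yaw) Ry(pitch) Rx(roll)).
In Python, from workcell import * gives the robot as it stands.
- The arm moves only by the shell command python3 -m jog 'ROWS' [OPENING] [FORCE]. ROWS is text: rows parted by semicolons, each of 6 numbers parted by spaces: the shift along the tool's x, y, z in units of 0.5 m (1.0 is 0.5 m), then the turn, a rotation vector about the tool's x, y, z in units of pi/2 rad (1.0 is pi/2 rad). A call has 1 to 20 rows; each row is the pose to reach, as a shift and turn from the pose measured when the call began, along the tool's axes at that moment; what a row does not reach only later rows make up. A row lasts 1/12 s, in which the tool goes at most 41.7 mm and 7.16 degrees, less where a joint would pass 70% of its speed; a pose out of reach is approached as far as the arm can. A call with a number of a shift or a turn outside -1 to 1 is refused whole. A call with a gripper value outside its range is refused whole. OPENING is the opening, from -1 (shut) to 1 (fully open), set as the call begins (- or left out, the last holds). The fingers move at their own pace and stop on an object; FORCE is the grip in N (left out, the last holds). Time passes only in rows, so rows that repeat a pose let the fingers close. It gives the time, the measured TCP pose, the force and the opening at its end, in the units of the state.
- state(): the state, without advancing time (a new reading comes with each control period).
- grab_frame(name): name is "side" or "top"; returns the picture (420x560x3 uint8, red, green, blue); there is no depth.
- calibration(name): a dict with "mtx" (3x3 intrinsics, pixels), "distortion" ([k1, k2, p1, p2, k3] as OpenCV has them; the pictures are not rectified), "rvec" (rotation vector, rad) and "tvec" (3), from world to camera coordinates, as OpenCV has them. Camera axes: x right, y down, z forward; pixel columns grow to the right and rows downward; lengths in mm; the calibration is good to about 2 mm. A picture is of the moment at which its call begins. calibration takes no time and is no camera call.
- job_done(): hands the job in, once; it reports no verdict.
Trained networks look in the newest picture that a camera, given by its name, has taken for a name from the list of things; names that differ only in an ending like _2 or _b are one class to them, and where a whole thing is asked for, a point or a joint stands for the part that bears it (a point fixed in the world has none). Each returns a list of dicts, best first, with "confidence" (0 to 1); they miss things now and then, are a little off and sometimes report something else, mostly with a low value. They report only what shows in the picture. A call takes as long as a camera call. They do not tell look-alikes from the thing itself.
- spot_in(query, camera): "rect" ([left, top, right, bottom] in pixels, round what is visible of it).
- tip_of(query, camera): "location" ([column, row] in pixels: a listed point, or the origin of a listed thing).
The state is a dict: "time_s": time; "qpos": joint angles; "qvel": joint speeds; "effort": joint torques, N m; "ee_pos": TCP position; "ee_rot": TCP orientation; "force": force on the tool from outside, world axes, zero at the start; "torque": the same for the moment, N m; "gripper_width": finger opening in mm.
Only numpy, scipy, OpenCV 4.12 (cv2) and the standard library are available. Lean on these libraries where they do the work, as an engineer would, in place of code of your own. Each camera call takes 0.05 s, during which the arm holds its last target. There are 200 camera calls.

### The job

Load the leaning tube magazine: lift its gate bar straight up out of the two open brackets, keeping it level, and lay it flat and gently on the thin rubber mat. Then put both plain bushings into the tube, end to end, and the follower weight on top of them with its knob outwards, so that the whole stack has slid fully home. Leave everything else on the bench where it is.

Things in the scene. Friction and masses are not known exactly. Their poses are not given: they have to be found in the camera images.
- magazine: Fixed aluminium stand of the tube magazine. Origin on the bench below the centre of the tube's mouth; z up, x level, the way the tube runs downhill (the mouth leans to -x), y along the gate bar. Base 12 mm thick: cross piece x -51 to -1, y +-100 mm; spine x -45 to 155, y +-35 mm. Two posts 40 mm (x) by 16 mm (y) at x -26, y +-80 mm, each topped by an open U bracket.
- bracket_1 (a point): Centre of the floor of the U bracket on the +y post, 248 mm above the bench, where the bar rests. Two upright 6 mm cheeks, 28 mm apart along the stand's x, rise 36 mm above this point to 284 mm. The inner faces of the posts are 144 mm apart.
- bracket_2 (a point): The same for the U bracket on the -y post.
- tube: Clear eight-sided tube with aluminium collars, fixed to the stand, leaning 30 degrees from vertical. Origin at the centre of its inner floor, 45 mm above the bench; z up its axis to the mouth. Inside 45 mm across flats, outside 59 mm at the collars; straight for 185 mm, then a flared lip to 197 mm, about 58 mm inside and 66 mm outside at the rim. Floor closed; parts slide down by themselves.
- mouth (a point): Centre of the tube's flared rim, on the axis 197 mm from the tube's floor, 216 mm above the bench.
- bar: Gate bar: loose aluminium bar 200 mm long (its y), 24 mm wide (x), 30 mm high, 0.2 kg, origin at the centre of its underside. It starts lying in the two U brackets above and across the mouth, with its ends standing out past the posts; the bare span between the posts is 144 mm.
- bar_end_1 (a point): Centre of the bar's end face at its +y, 15 mm above its underside.
- bar_end_2 (a point): Centre of the bar's end face at its -y, 15 mm above its underside.
- follower: Follower weight: plain steel, round body 40 mm across and 50 mm high with a knob 24 mm across and 38 mm high on top, 88 mm in all, about 0.3 kg. Stands upright on the bench; origin at the centre of its underside, z up through the knob.
- follower_top (a point): Centre of the top of the follower's knob, 88 mm above its underside.
- mat: Thin black rubber mat fixed flat on the bench, 220 mm (its x) by 120 mm (its y), 4 mm thick, origin at the centre of its underside.
- plate: Black tooling plate fixed flat on the bench, 220 mm (its x) by 120 mm (its y), 12 mm thick, with a bright screw head in each corner; origin at the centre of its underside. Not the mat. A loose screwdriver lies on it.
- driver: Bystander: loose screwdriver, 170 mm long, under 40 mm thick, lying along its x on the tooling plate; stay away.
- bushing_1: Bushing: plain steel round part 40 mm across and 70 mm high, ends chamfered 3 mm, about 0.2 kg, upright on the bench, origin at the centre of its underside, z along its axis. The two bushings are alike and may go in either order and either way up.
- bushing_1_mid (a point): Centre of bushing_1, half way up, on its axis.
- bushing_2: Bushing: plain steel round part 40 mm across and 70 mm high, ends chamfered 3 mm, about 0.2 kg, upright on the bench, origin at the centre of its underside, z along its axis. The two bushings are alike and may go in either order and either way up.
- bushing_2_mid (a point): Centre of bushing_2, half way up, on its axis.
- relay: Bystander: loose white relay block, 40 x 30 mm, 50 mm high; origin at the centre of its underside.
- motor: Bystander: loose small square motor, black with a metal top, 42 x 42 mm, 40 mm high with an 18 mm shaft stub on top; origin at the centre of its underside.
- meter: Bystander: loose yellow multimeter lying flat, 150 mm (its x) x 75 mm, 41 mm high; origin at the centre of its underside.
- tape: Bystander: loose roll of blue tape lying flat, 90 mm across, 24 mm high; origin at the centre of its underside.
- jar: Bystander: loose pale screw jar, 60 mm across, 90 mm high; origin at the centre of its underside.
- can: Bystander: loose bare metal can, 66 mm across, 130 mm high; origin at the centre of its underside.
Not all that is in view belongs to the job. Leave any yellow look-alike of the bushing_2 alone.

How it is judged (in metres and radians):
On the way, in this order (a step that is already met when the one before it is completed fails the run):
1. the bar is lifted clear of both brackets, level (z of each of bar_end_1, bar_end_2 in the frame of magazine above 0.301 m), for 0.05 s.
2. the bar lies flat at rest on the rubber mat (x of bar in the frame of mat between -0.11 and 0.11 m and y of bar in the frame of mat between -0.06 and 0.06 m and z of bar in the frame of mat between -0.01 and 0.06 m and height (world z) of each of bar_end_1, bar_end_2 below 0.035 m and angle between bar's own y axis and vertical above 1.45 rad and linear speed of bar below 0.02 m/s), for 0.2 s.
3. both bushings lie at rest in the tube (x of bushing_1_mid in the frame of tube between -0.007 and 0.007 m and y of bushing_1_mid in the frame of tube between -0.007 and 0.007 m and z of bushing_1_mid in the frame of tube between 0.02 and 0.12 m and angle between the z axis of each of bushing_1, bushing_2 and the z axis of tube, either way round below 0.15 rad and linear speed of each of bushing_1, bushing_2 below 0.02 m/s and x of bushing_2_mid in the frame of tube between -0.007 and 0.007 m and y of bushing_2_mid in the frame of tube between -0.007 and 0.007 m and z of bushing_2_mid in the frame of tube between 0.02 and 0.12 m), for 0.2 s.
At the end, for the whole second after the job is handed in: Bar flat and at rest on the mat, its middle within the mat. Both bushings at rest in the tube, coaxial (7 mm, 0.15 rad), middles 20 to 120 mm above its floor; follower on them, knob outwards, underside 130 to 150 mm above the floor along the axis. All released (all of step 2 and all of step 3 and x of follower in the frame of tube between -0.007 and 0.007 m and y of follower in the frame of tube between -0.007 and 0.007 m and z of follower in the frame of tube between 0.13 and 0.15 m and x of follower_top in the frame of tube between -0.01 and 0.01 m and y of follower_top in the frame of tube between -0.01 and 0.01 m and z of follower_top in the frame of tube between 0.215 and 0.24 m and linear speed of follower below 0.02 m/s); the robot touches nothing.
It fails at once if the bar tips more than 25 degrees out of level (angle between bar's own y axis and vertical below 1.135 rad or angle between bar's own y axis and vertical above 2.007 rad).
It fails at once if the bar is dropped on the bench or mat (falls faster than 0.7 m/s close above it) (height (world z) of bar below 0.04 m and linear speed of bar above 0.7 m/s).
It fails at once if a bystander is shifted by more than 30 mm or tipped over (distance of any of relay, motor, meter, tape, jar, can, driver from where it was at the start of the episode above 0.03 m or angle between any of relay, motor, meter, tape, jar, can's own z axis and vertical above 0.6 rad).
It also fails if it takes over 72 s, if anything falls off the work surface, if the arm or the gripper's body presses on something with over 40 N, if the wrist force passes 120 N, or if a joint passes its speed limit or range.

## Working session

There is one attempt and no reset: what is moved stays moved. The work goes in short steps, Python scripts to look and compute and a shell command to move; the robot and the scene stay as the last step left them, time stands still between calls to the robot, and variables do not carry over. Pictures are saved under pics/ and viewed, about 8 in all and at most 12, crops included, and the job is handed in when it is done.

```bash
ls; mkdir -p pics; python3 - <<'E'
from workcell import *
import cv2,numpy as np
for n in("side","top"):
    cv2.imwrite(f"pics/{n}0.png",grab_frame(n)[:,:,::-1]); c=calibration(n)
    R=cv2.Rodrigues(np.array(c["rvec"],float))[0]; print(n,(-R.T@np.array(c["tvec"]).ravel()).round(), R[2].round(2),np.array(c["mtx"]).round(1).tolist())
    for q in "mouth bracket_1 bar bar_end_1 follower follower_top mat plate driver bushing_1 bushing_1_mid relay motor meter tape jar can magazine tube".split():
        print(q,[(np.round(d["location"]).tolist(),round(d["confidence"],2)) for d in tip_of(q,n)][:4])
print(state())
E
```

```text
pics
side [148. 962. 936.] [ 0.3  -0.75 -0.6 ] [[386.4, 0.0, 276.2], [0.0, 386.4, 210.8], [0.0, 0.0, 1.0]]
mouth [([247.0, 202.0], 0.49)]
bracket_1 [([267.0, 182.0], 0.97), ([241.0, 211.0], 0.9)]
bar [([251.0, 198.0], 0.62)]
bar_end_1 [([236.0, 206.0], 0.83), ([271.0, 178.0], 0.59)]
follower [([329.0, 212.0], 0.58), ([244.0, 206.0], 0.34)]
follower_top [([333.0, 196.0], 0.55)]
mat [([290.0, 198.0], 0.67), ([248.0, 386.0], 0.3)]
plate [([225.0, 320.0], 0.81), ([318.0, 229.0], 0.72), ([241.0, 204.0], 0.67), ([247.0, 203.0], 0.57)]
driver [([226.0, 311.0], 0.66)]
bushing_1 [([320.0, 329.0], 0.86), ([290.0, 319.0], 0.58), ([226.0, 319.0], 0.55), ([305.0, 253.0], 0.5)]
bushing_1_mid [([307.0, 245.0], 0.67)]
relay []
motor [([318.0, 230.0], 0.68)]
meter [([249.0, 388.0], 0.92)]
tape [([325.0, 184.0], 0.58)]
jar []
can [([201.0, 264.0], 0.57)]
magazine [([255.0, 251.0], 0.87)]
tube [([305.0, 256.0], 0.39), ([289.0, 321.0], 0.3)]
top [ 314.  -26. 1242.] [ 0.18  0.01 -0.98] [[383.9, 0.0, 284.2], [0.0, 383.9, 208.8], [0.0, 0.0, 1.0]]
mouth [([341.0, 147.0], 0.71), ([260.0, 174.0], 0.7), ([255.
[... 837 characters left out ...]
([269.0, 161.0], 0.89), ([262.0, 174.0], 0.2)]
{'time_s': 2.0, 'qpos': array([ 7.29961885e+01,  1.83126134e+01,  8.96401012e+01,  1.79230101e-03,
        7.20440707e+01, -1.14442330e+00]), 'qvel': array([ 0.01994248,  0.03155998, -0.05980628, -0.00354221, -0.04364772,
       -0.09923822]), 'effort': array([-8.17658638e-04, -4.12343037e+01, -2.32227051e+01,  7.26450607e-02,
        3.76817398e-02,  9.69939862e-06]), 'ee_pos': array([157.11233073, 553.12589026, 235.96129253]), 'ee_rot': array([ 1.79996752e+02, -1.64048909e-03,  1.64140059e+02]), 'force': array([-0.0974749 ,  0.2998108 ,  0.55800561]), 'torque': array([-0.00217007, -0.01230864,  0.03548581]), 'gripper_width': 91.13662327240793}
```

View pictures.

View pics/side0.png

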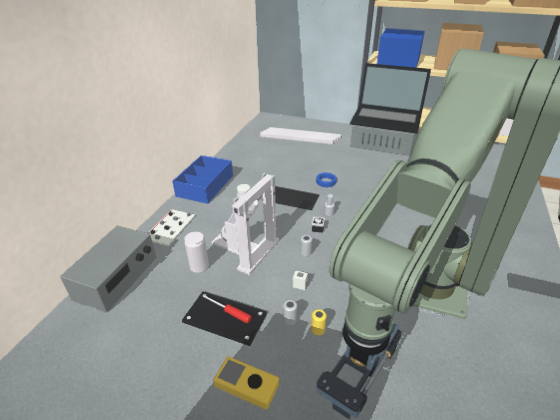

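View pics/top0.png

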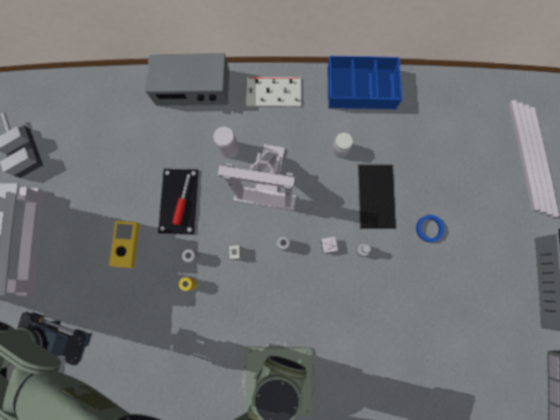

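The side view shows these objects:
- bar at (255,190)
- grey bushings at (290,309) and (306,245)
- follower at (330,205)
- mat at (293,197)
- plate with screwdriver at (225,318)

The top view shows the bar from (220,170) to (293,182), the mat at (377,196), grey bushings at (188,256) and (283,243), and the follower at (364,250).

Possible confusions (top-view pixels):
- **Bushing:** grey (188,256), grey (283,243), yellow look-alike (185,285), follower (364,250), relay (235,252), motor (329,245). I choose the two grey ones.
- **Mat:** plain black (377,196), or the screw-cornered plate (178,200). I choose the plain one.

Next I check these in a close crop.

```bash
python3 - <<'E'
import cv2,numpy as np
t=cv2.imread("pics/top0.png"); s=cv2.imread("pics/side0.png")
C=lambda im,x0,x1,y0,y1,f:cv2.resize(im[y0:y1,x0:x1],None,fx=f,fy=f,interpolation=cv2.INTER_CUBIC)
m=C(t,210,310,140,215,4); b=C(t,345,445,160,235,4)
w=C(t,170,385,235,300,800/215)
c=np.vstack([np.hstack([m,b]),w[:, :800]]); cv2.imwrite("pics/crop_top.png",c)
cv2.imwrite("pics/crop_side.png",C(s,200,345,170,335,3.6))
E
```

```text
(no output)
```

View pics/crop_top.png

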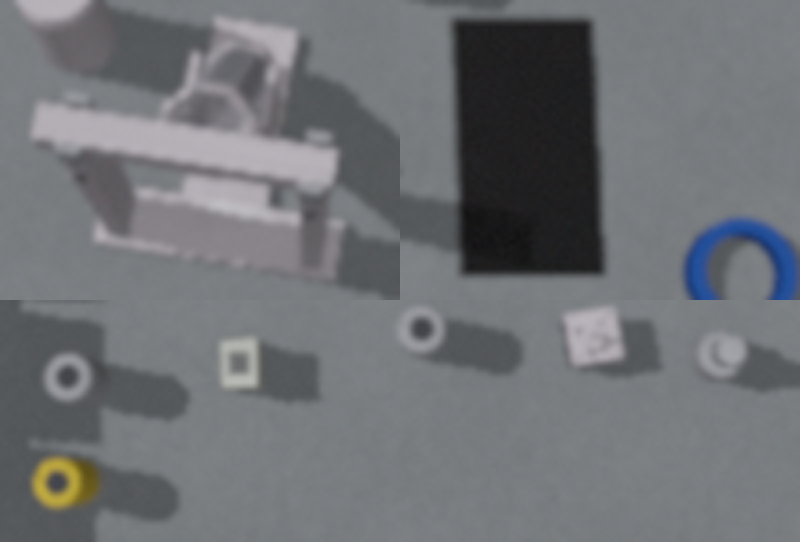

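View pics/crop_side.png

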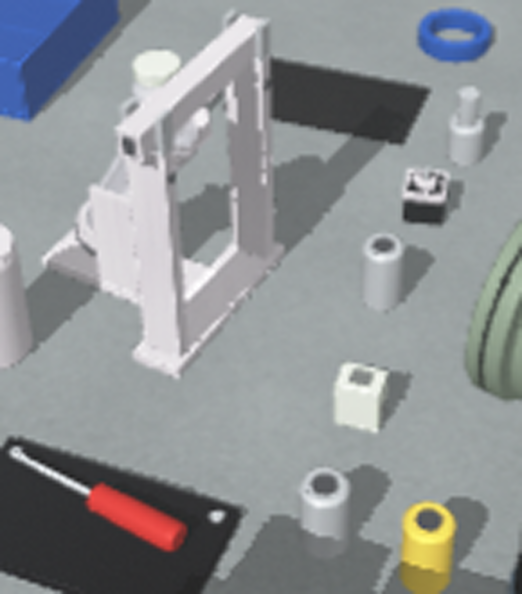

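```bash
cat > h.py <<'E'
import cv2,numpy as np
from scipy.optimize import least_squares
from workcell import *
def proj(n,P):
    c=calibration(n); return cv2.projectPoints(np.array(P,float).reshape(-1,1,3),np.array(c["rvec"],float),np.array(c["tvec"],float),np.array(c["mtx"],float),np.array(c["distortion"],float))[0].reshape(-1,2)
def crop(f,x0,y0,u,v): return [x0+(u+.5)/f-.5,y0+(v+.5)/f-.5]
def at(x,y,yaw,P):
    c,s=np.cos(yaw),np.sin(yaw); P=np.array(P,float).reshape(-1,3)
    return np.c_[x+c*P[:,0]-s*P[:,1],y+s*P[:,0]+c*P[:,1],P[:,2]]
def fit(obs,x0,yaw=True):
    "obs: list of (camera, local point, pixel)"
    def r(p):
        q=list(p)+([] if yaw else [0])
        return np.concatenate([(proj(n,at(*q,P))-px).ravel() for n,P,px in obs])
    s=least_squares(r,x0,loss="soft_l1"); return s.x,r(s.x).reshape(-1,2).round(1)
E
python3 - <<'E'
from h import *
M=lambda u,v:crop(4,210,140,u,v); S=lambda u,v:crop(3.6,200,170,u,v)
W=lambda u,v:crop(800/215,170,235,u,v); B=lambda u,v:crop(4,345,160,u-400,v)
def show(n,r): print(n,r[0].round(3),r[1].tolist())
g=[430,0]
show("A",fit([("top",[0,0,70],W(68,377)),("side",[0,0,70],S(325,484))],g,0))
show("B",fit([("top",[0,0,70],W(421,329)),("side",[0,0,70],S(382,244))],g,0))
show("F",fit([("top",[0,0,88],W(731,350)),("side",[0,0,88],S(468,95))],g,0))
show("Ft",fit([("top",[0,0,88],W(731,350)),("top",[0,0,50],W(721,355))],g,0))
show("mat",fit([("top",p,B(*q)) for p,q in zip([[110,60,4],[110,-60,4],[-110,-60,4],[-110,60,4]],[(453,19),(592,19),(605,273),(462,273)])],[400,-300,0]))
bar=[("top",[-14,100,278],M(35,103)),("top",[-14,-100,278],M(340,150)),("top",[-38,-100,263],M(335,184)),("top",[-38,100,263],M(33,138))]
base=[("top",[-51,100,0],M(95,242)),("top",[-51,-100,0],M(328,278)),("top",[155,35,12],M(218,15)),("top",[155,-35,12],M(300,30))]
side=[("side",[-51,100,0],S(178,377)),("side",[-1,100,0],S(135,357)),("side",[-51,-100,0],S(283,250)),("side",[-38,100,278],S(137,138)),("side",[-14,100,278],S(118,127)),("side",[-38,-100,278],S(268,22))]
for k,o in dict(bar=bar,base=base,side=side,all=bar+base+side).items(): show(k,fit(o,[450,30,-.15]))
E
```

```text
A [377.997 282.52 ] [[0.4, -79.5], [1.2, 1.3]]
B [413.113  -7.869] [[0.3, -76.9], [3.5, 1.9]]
F [ 179.77 -255.09] [[0.4, -3.2], [60.0, 12.3]]
Ft [ 166.565 -253.575] [[-0.1, 1.4], [0.1, -1.6]]
mat [ 5.88153e+02 -3.15526e+02  7.00000e-03] [[-0.3, -0.8], [0.2, -0.6], [0.3, 0.6], [-0.3, 0.7]]
bar [ 6.06115e+02  5.84910e+01 -1.49000e-01] [[0.6, -0.6], [-0.4, -1.0], [-0.6, 0.7], [0.4, 0.9]]
base [ 6.04959e+02  5.30960e+01 -1.72000e-01] [[-0.3, -0.6], [0.9, 1.0], [-0.2, 0.0], [-0.3, -0.3]]
side [605.538  48.66  -25.292] [[-0.4, 0.7], [-0.9, 1.0], [0.2, 1.4], [1.6, -1.7], [0.1, -0.9], [-0.2, -1.0]]
all [ 6.04751e+02  5.44830e+01 -1.65000e-01] [[2.1, -0.7], [1.0, 0.1], [0.6, 1.8], [1.7, 0.8], [-0.6, -0.3], [0.6, 0.9], [-0.9, 0.1], [-1.0, -0.3], [-1.1, 1.9], [-1.5, 2.2], [-0.0, 2.5], [0.7, -0.5], [-0.7, 0.2], [-0.5, 0.0]]
```

```bash
python3 - <<'E'
from h import *
S=lambda u,v:crop(3.6,200,170,u,v)
W=lambda u,v:crop(800/215,170,235,u,v-300)
def show(n,r): print(n,r[0].round(3),r[1].tolist())
for g,o in dict(A=[("top",70,W(68,377)),("side",70,S(325,484))],B=[("top",70,W(421,329)),("side",70,S(382,244))],F=[("top",88,W(731,350)),("side",88,S(468,95)),("top",50,W(721,355))],
  yellow=[("top",70,W(57,482)),("side",70,S(429,519))]).items():
    o=[(a,[0,0,z],p) for a,z,p in o]
    show(g,fit(o,[430,0],0)); show(" top",fit(o[:1],[430,0],0)); show(" side",fit(o[1:2],[430,0],0))
for n in("top","side"): print(n,proj(n,[[157.1,553.1,236]]).round(1))
E
```

```text
A [381.846 282.021] [[0.7, -0.1], [-0.0, 0.8]]Traceback (most recent call last):
  File "<stdin>", line 8, in <module>
  File "h.py", line 15, in fit
    s=least_squares(r,x0,loss="soft_l1"); return s.x,r(s.x).reshape(-1,2).round(1)
    return func(*args, **kwargs)
    result = trf(vector_fun.fun, vector_fun.jac, x0, f0, J0, lb, ub, ftol, xtol,
                 gtol, max_nfev, x_scale, loss_function, tr_solver,
                 tr_options.copy(), verbose, callback=callback_wrapped)
    return trf_no_bounds(
        fun, jac, x0, f0, J0, ftol, xtol, gtol, max_nfev, x_scale,
        loss_function, tr_solver, tr_options, verbose, callback=callback)
    J = jac(x)
    self._update_jac()
    ~~~~~~~~~~~~~~~~^^
    self.J = self.jac_wrapped(xp_copy(self.x), f0=self.f)
             ~~~~~~~~~~~~~~~~^^^^^^^^^^^^^^^^^^^^^^^^^^^^
    J, dct = approx_derivative(
             ~~~~~~~~~~~~~~~~~^
        self.fun,
        ^^^^^^^^^
    ...<2 lines>...
        **self.finite_diff_options,
        ^^^^^^^^^^^^^^^^^^^^^^^^^^^
    )
    ^
    J, _nfev = _dense_difference(fun_wrapped, x0, f0, h,
        
[... 346 characters left out ...]
f.args, **self.kwargs))
                      ~~~~~~~~^^^^^^^^^^^^^^^^^^^^^^^^^^^^^^
    return np.atleast_1d(self.fun(x))
                         ~~~~~~~~^^^
    return self.f(x, *self.args, **self.kwargs)
           ~~~~~~^^^^^^^^^^^^^^^^^^^^^^^^^^^^^^
  File "h.py", line 14, in r
    return np.concatenate([(proj(n,at(*q,P))-px).ravel() for n,P,px in obs])
                            ~~~~^^^^^^^^^^^^
  File "h.py", line 5, in proj
    c=calibration(n); return cv2.projectPoints(np.array(P,float).reshape(-1,1,3),np.array(c["rvec"],float),np.array(c["tvec"],float),np.array(c["mtx"],float),np.array(c["distortion"],float))[0].reshape(-1,2)
ValueError: time passes only in moves, steps and waits
```

```bash
python3 - <<'E'
s=open('h.py').read()
s=s.replace("def proj","CAL={n:{k:np.array(v,float) for k,v in calibration(n).items() if k in('mtx','distortion','rvec','tvec')} for n in('top','side')}\ndef proj").replace("c=calibration(n); return","c=CAL[n]; return")
open('h.py','w').write(s)
E
python3 - <<'E'
from h import *
S=lambda u,v:crop(3.6,200,170,u,v)
W=lambda u,v:crop(800/215,170,235,u,v-300)
def show(n,r): print(n,r[0].round(3),r[1].tolist())
for g,o in dict(A=[("top",70,W(68,377)),("side",70,S(325,484))],B=[("top",70,W(421,329)),("side",70,S(382,244))],F=[("top",88,W(731,350)),("side",88,S(468,95)),("top",50,W(721,355))],
  yellow=[("top",70,W(57,482)),("side",70,S(429,519))]).items():
    o=[(a,[0,0,z],p) for a,z,p in o]
    show(g,fit(o,[430,0],0)); show(" top",fit(o[:1],[430,0],0)); show(" side",fit(o[1:2],[430,0],0))
E
```

```text
A [381.846 282.021] [[0.7, -0.1], [-0.0, 0.8]]
 top [381.441 284.047] [[0.0, -0.0]]
 side [382.74 279.1 ] [[-0.0, -0.0]]
B [425.296  -8.179] [[0.4, -0.3], [0.1, 1.1]]
 top [424.457  -6.971] [[0.0, 0.0]]
 side [427.454 -13.467] [[0.0, 0.0]]
F [ 407.188 -257.998] [[-0.1, 0.1], [0.2, 0.2], [0.2, -0.3]]
 top [ 407.443 -258.342] [[-0.0, 0.0]]
 side [ 408.281 -259.026] [[-0.0, 0.0]]
yellow [295.926 286.911] [[0.7, -0.1], [-0.1, 0.9]]
 top [295.639 289.197] [[0.0, 0.0]]
 side [296.518 283.913] [[-0.0, 0.0]]
```

```bash
cat >> h.py <<'E'
from scipy.spatial.transform import Rotation as Ro
def go(*targets):
    "print each target (x,y,z,tilt deg about tool x,yaw) as jog row from the present pose"
    s=state(); R=Ro.from_euler("xyz",s["ee_rot"],degrees=True); p=np.array(s["ee_pos"])
    print("t",round(s["time_s"],2),"pos",p.round(1),"rot",np.round(s["ee_rot"],1),"q",np.round(s["qpos"],0),"F",np.round(s["force"],1),"w",round(s["gripper_width"],1))
    for x,y,z,tilt,yaw in targets:
        G=Ro.from_euler("xyz",[180,0,yaw],degrees=True)*Ro.from_euler("x",tilt,degrees=True)
        d=R.inv().apply(np.array([x,y,z])-p)/500; r=(R.inv()*G).as_rotvec()/(np.pi/2)
        print((x,y,z,tilt,yaw),"->",*np.r_[d,r].round(4),"dist",round(np.linalg.norm(d)*500))
E
python3 -c "
from h import *
go((157,553,350,0,164.14),(350,350,380,0,120),(580,59,350,0,80.5))"
```

```text
t 2.0 pos [157.1 553.1 236. ] rot [180.   -0.  164.1] q [73. 18. 90.  0. 72. -1.] F [-0.1  0.3  0.6] w 91.1
(157, 553, 350, 0, 164.14) -> 0.0002 -0.0003 -0.2281 0.0 -0.0 0.0 dist 114
(350, 350, 380, 0, 120) -> -0.4821 -0.2853 -0.2881 0.0 -0.0 0.4904 dist 315
(580, 59, 350, 0, 80.5) -> -1.0836 -0.7195 -0.2281 0.0 -0.0 0.9293 dist 660
```

```bash
python3 -m jog '0 0 -0.16 0 0 0;0 0 -0.228 0 0 0.08;-0.482 -0.285 -0.288 0 0 0.49;-0.482 -0.285 -0.288 0 0 0.49;-0.482 -0.285 -0.288 0 0 0.49;-0.482 -0.285 -0.288 0 0 0.49;-0.482 -0.285 -0.288 0 0 0.49;-0.482 -0.285 -0.288 0 0 0.49' 1 30
python3 -c "
from h import *
go((580,59,350,0,80.5))"
```

```text
time_s: 2.67
ee_pos: [326.3, 374.4, 372.9]
ee_rot: [180.0, -0.0, 119.8]
force: [0.2, 0.4, 0.4]
gripper_width: 91.0
t 2.67 pos [326.3 374.4 372.9] rot [180.   -0.  119.8] q [48.  8. 84.  0. 88. 18.] F [0.2 0.4 0.4] w 91.0
(580, 59, 350, 0, 80.5) -> -0.7996 0.1266 0.0457 0.0004 -0.0003 0.4368 dist 405
```

```bash
R='x'; python3 -m jog '-0.8 0.127 0.046 0 0 0.437;-0.8 0.127 0.046 0 0 0.437;-0.8 0.127 0.046 0 0 0.437;-0.8 0.127 0.046 0 0 0.437;-0.8 0.127 0.046 0 0 0.437;-0.8 0.127 0.046 0 0 0.437;-0.8 0.127 0.046 0 0 0.437;-0.8 0.127 0.046 0 0 0.437;-0.8 0.127 0.046 0 0 0.437;-0.8 0.127 0.046 0 0 0.437;-0.8 0.127 0.046 0 0 0.437;-0.8 0.127 0.046 0 0 0.437;-0.8 0.127 0.046 0 0 0.437'
python3 - <<'E'
from h import *
go((580,59,271,0,80.5))
a=grab_frame("side")[:,:,::-1]; b=grab_frame("top")[:,:,::-1]
cv2.imwrite("pics/pre.png",np.hstack([cv2.resize(a[140:290,180:313],None,fx=3,fy=3,interpolation=2),cv2.resize(b[110:260,190:323],None,fx=3,fy=3,interpolation=2)]))
E
```

```text
time_s: 3.75
ee_pos: [579.9, 59.3, 349.8]
ee_rot: [-180.0, -0.1, 80.5]
force: [0.1, 1.2, 0.1]
gripper_width: 90.9
t 3.75 pos [579.9  59.3 349.8] rot [-1.80e+02 -1.00e-01  8.05e+01] q [ 5. 16. 76.  0. 87. 14.] F [0.1 1.2 0.1] w 90.9
(580, 59, 271, 0, 80.5) -> -0.0006 0.0003 0.1575 -0.0003 -0.0007 -0.0003 dist 79
```

View pics/pre.png

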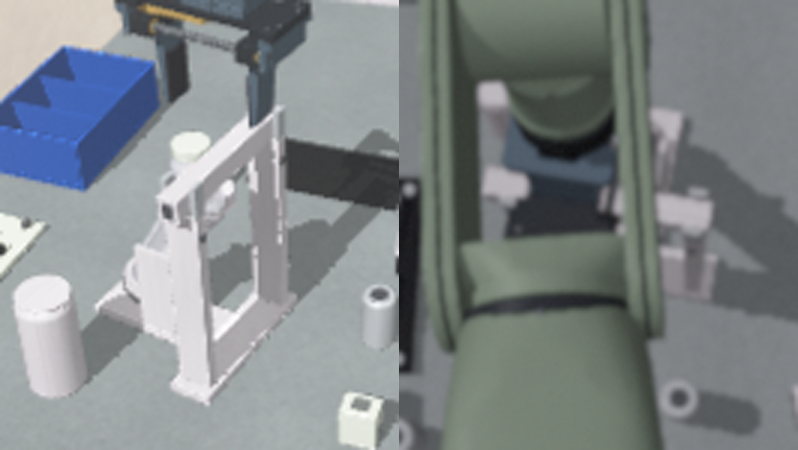

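```bash
python3 - <<'E'
from h import *
P=at(579.9,59.3,np.radians(-9.5),[[52,0,328],[-52,0,328],[0,0,328],[0,0,278]])
print(proj("side",P).round(1)); print(proj("side",at(605,54.5,-.165,[[-26,0,278],[-38,100,278],[-38,-100,278],[-14,100,278]])).round(1))
E
```

```text
[[238.4 171.6]
 [267.3 180.3]
 [252.6 175.8]
 [253.4 189.7]]
[[253.7 189.7]
 [238.3 207.4]
 [273.5 175.8]
 [231.6 205.1]]
```

```bash
python3 -m jog '0 0 0.07 0 0 0;0 0 0.12 0 0 0;0 0 0.157 0 0 0;0 0 0.157 0 0 0;0 0 0.157 0 0 0'
python3 -m jog '0 0 0 0 0 0;0 0 0 0 0 0;0 0 0 0 0 0;0 0 0 0 0 0;0 0 0 0 0 0;0 0 0 0 0 0' -1 35
```

```text
time_s: 4.27
ee_pos: [578.9, 61.1, 271.9]
ee_rot: [-180.0, -0.1, 80.7]
force: [-0.4, 1.1, 0.1]
gripper_width: 91.4
time_s: 4.77
ee_pos: [579.0, 61.1, 272.3]
ee_rot: [180.0, -0.1, 80.7]
force: [-0.4, 0.2, 0.0]
gripper_width: 54.2
```

```bash
python3 -m jog '0 0 0 0 0 0;0 0 0 0 0 0;0 0 0 0 0 0;0 0 0 0 0 0;0 0 0 0 0 0;0 0 0 0 0 0;0 0 0 0 0 0'
```

```text
time_s: 5.35
ee_pos: [579.0, 61.1, 272.2]
ee_rot: [180.0, -0.1, 80.7]
force: [0.0, -0.3, -0.1]
gripper_width: 24.0
```

```bash
python3 -m jog '0 0 -0.03 0 0 0;0 0 -0.06 0 0 0;0 0 -0.1 0 0 0;0 0 -0.14 0 0 0;0 0 -0.18 0 0 0;0 0 -0.18 0 0 0'
python3 - <<'E'
from h import *
go((588,-315,330,0,0.4),(588,-315,130,0,.4),(588,-315,36,0,0.4))
a=grab_frame("side")[:,:,::-1]; 
cv2.imwrite("pics/lift.png",cv2.resize(a[100:290,160:360],None,fx=3,fy=3,interpolation=2))
E
```

```text
time_s: 5.85
ee_pos: [580.3, 61.1, 366.1]
ee_rot: [179.6, -0.2, 80.7]
force: [0.5, 0.7, -0.5]
gripper_width: 23.8
t 5.85 pos [580.3  61.1 366.1] rot [179.6  -0.2  80.7] q [ 5. 16. 74.  0. 89. 14.] F [ 0.5  0.7 -0.5] w 23.8
(588, -315, 330, 0, 0.4) -> -0.74 0.1368 0.0709 0.0025 -0.0048 0.8917 dist 378
(588, -315, 130, 0, 0.4) -> -0.7412 0.1339 0.4709 0.0025 -0.0048 0.8917 dist 444
(588, -315, 36, 0, 0.4) -> -0.7417 0.1325 0.6589 0.0025 -0.0048 0.8917 dist 500
```

View pics/lift.png

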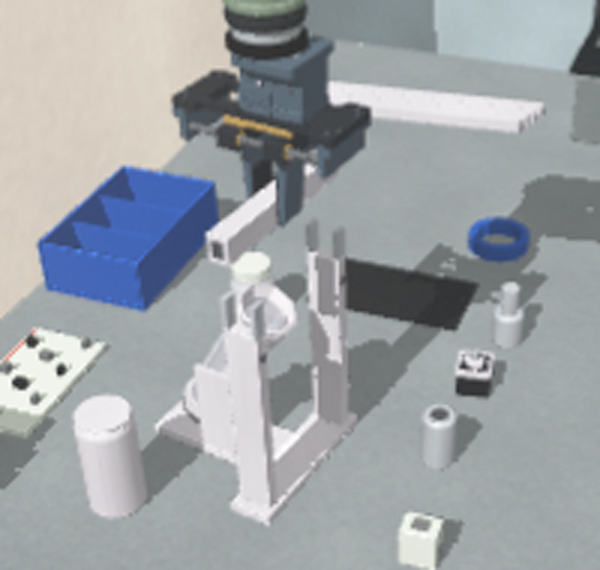

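The bar is level and clear of both brackets in the gripper, and the mat is free. Next I move it above the mat.

```bash
python3 -m jog '-0.05 0.01 0 0 0 0.07;-0.12 0.02 0 0 0 0.15;-0.19 0.03 0 0 0 0.22;-0.26 0.05 0 0 0 0.3;-0.33 0.06 0 0 0 0.38;-0.4 0.075 0.01 0 0 0.46;-0.47 0.09 0.03 0 0 0.54;-0.54 0.1 0.05 0 0 0.62;-0.61 0.115 0.07 0.001 -0.002 0.7;-0.67 0.125 0.071 0.002 -0.003 0.78;-0.71 0.13 0.071 0.002 -0.004 0.84;-0.74 0.137 0.071 0.0025 -0.005 0.892;-0.74 0.137 0.071 0.0025 -0.005 0.892;-0.74 0.137 0.071 0.0025 -0.005 0.892'
python3 -c "
from h import *
go((588,-315,130,0,.4),(588,-315,50,0,0.4),(588,-315,30,0,0.4))"
```

```text
time_s: 7.07
ee_pos: [586.7, -315.4, 325.1]
ee_rot: [-179.9, 0.4, 0.4]
force: [-0.2, 0.7, -1.9]
gripper_width: 23.8
t 7.07 pos [ 586.7 -315.4  325.1] rot [-179.9    0.4    0.4] q [-29.  25.  66.  -0.  89.  60.] F [-0.2  0.7 -1.9] w 23.8
(588, -315, 130, 0, 0.4) -> 0.0054 0.0001 0.3902 -0.0013 0.0046 -0.0003 dist 195
(588, -315, 50, 0, 0.4) -> 0.0066 0.0005 0.5502 -0.0013 0.0046 -0.0003 dist 275
(588, -315, 30, 0, 0.4) -> 0.0069 0.0005 0.5902 -0.0013 0.0046 -0.0003 dist 295
```

```bash
python3 -m jog '0.001 0 0.06 0 0.002 0;0.003 0 0.14 -0.001 0.004 0;0.004 0 0.22 -0.001 0.0046 0;0.005 0 0.3 -0.001 0.0046 0;0.006 0 0.38 -0.001 0.0046 0;0.006 0 0.46 -0.001 0.0046 0;0.0065 0 0.52 -0.001 0.0046 0;0.0065 0 0.555 -0.001 0.0046 0;0.0065 0 0.57 -0.001 0.0046 0;0.0065 0 0.57 -0.001 0.0046 0;0.0065 0 0.57 -0.001 0.0046 0'
python3 -c "
from h import *
go((588,-315,28,0,.4))"
```

```text
time_s: 7.98
ee_pos: [588.5, -314.3, 40.8]
ee_rot: [-180.0, -0.1, 0.4]
force: [0.6, -0.9, -0.9]
gripper_width: 23.8
t 7.98 pos [ 588.5 -314.3   40.8] rot [-1.8e+02 -1.0e-01  4.0e-01] q [-29.  36.  91.   0.  54.  60.] F [ 0.6 -0.9 -0.9] w 23.8
(588, -315, 28, 0, 0.4) -> -0.001 0.0015 0.0256 -0.0001 -0.0006 0.0005 dist 13
```

```bash
python3 -m jog '0 0 0.008 0 0 0;0 0 0.015 0 0 0;0 0 0.02 0 0 0;0 0 0.024 0 0 0;0 0 0.026 0 0 0;0 0 0.026 0 0 0'; python3 -m jog '0 0 0 0 0 0;0 0 0 0 0 0;0 0 0 0 0 0;0 0 0 0 0 0' -0.2
```

```text
time_s: 8.48
ee_pos: [588.6, -314.4, 28.2]
ee_rot: [180.0, -0.1, 0.4]
force: [-0.3, 0.4, 0.2]
gripper_width: 23.9
time_s: 8.82
ee_pos: [588.7, -314.5, 28.4]
ee_rot: [180.0, -0.1, 0.4]
force: [-0.2, -0.4, 0.2]
gripper_width: 36.3
```

```bash
python3 -m jog '0 0 -0.04 0 0 0;0 0 -0.1 0 0 0;0 0 -0.18 0 0 0;0 0 -0.26 0 0 0;0 0 -0.32 0 0 0;0 0 -0.32 0 0 0' 
python3 - <<'E'
from h import *
go((425,-8,180,0,0.4),(425,-8,30,0,.4))
print([ (np.round(d["location"],1).tolist(),round(d["confidence"],2)) for q in("bar_end_1","bar_end_2") for d in (grab_frame("top") is not None and tip_of(q,"top"))])
print(proj("top",[[688.7,-314,19],[488.7,-314,19]]).round(1))
E
```

```text
time_s: 9.32
ee_pos: [591.7, -316.2, 196.8]
ee_rot: [179.6, -0.9, 0.4]
force: [0.5, -0.7, 0.3]
gripper_width: 36.4
t 9.32 pos [ 591.7 -316.2  196.8] rot [179.6  -0.9   0.4] q [-29.  28.  80.   0.  71.  60.] F [ 0.5 -0.7  0.3] w 36.4
(425, -8, 180, 0, 0.4) -> -0.3292 -0.6192 0.024 0.0048 -0.0095 0.0004 dist 351
(425, -8, 30, 0, 0.4) -> -0.3337 -0.6215 0.3239 0.0048 -0.0095 0.0004 dist 388
[([230.3, 142.6], 0.33)]
[[376.2 165. ]
 [378.3 224.7]]
```

```bash
python3 -m jog '-0.329 -0.619 0.024 0.005 -0.0095 0;-0.329 -0.619 0.024 0.005 -0.0095 0;-0.329 -0.619 0.024 0.005 -0.0095 0;-0.329 -0.619 0.024 0.005 -0.0095 0;-0.329 -0.619 0.024 0.005 -0.0095 0;-0.329 -0.619 0.024 0.005 -0.0095 0;-0.329 -0.619 0.024 0.005 -0.0095 0;-0.329 -0.619 0.024 0.005 -0.0095 0;-0.329 -0.619 0.024 0.005 -0.0095 0;-0.329 -0.619 0.024 0.005 -0.0095 0;-0.329 -0.619 0.024 0.005 -0.0095 0;-0.329 -0.619 0.024 0.005 -0.0095 0' 1
python3 - <<'E'
from h import *
go((425,-8,30,0,0.4))
a=grab_frame("side")[:,:,::-1]; b=grab_frame("top")[:,:,::-1]
cv2.imwrite("pics/pb.png",np.hstack([cv2.resize(a[150:300,230:363],None,fx=3,fy=3,interpolation=2),cv2.resize(b[135:285,310:443],None,fx=3,fy=3,interpolation=2)]))
E
```

```text
time_s: 10.52
ee_pos: [421.0, -6.2, 174.7]
ee_rot: [-179.5, 1.0, 0.4]
force: [1.4, -0.1, -0.2]
gripper_width: 91.4
t 10.52 pos [421.   -6.2 174.7] rot [-179.5    1.     0.4] q [ -3.   8. 113.   1.  60.  87.] F [ 1.4 -0.1 -0.2] w 91.4
(425, -8, 30, 0, 0.4) -> 0.0127 0.0061 0.2892 -0.0055 0.0106 0.0004 dist 145
```

View pics/pb.png

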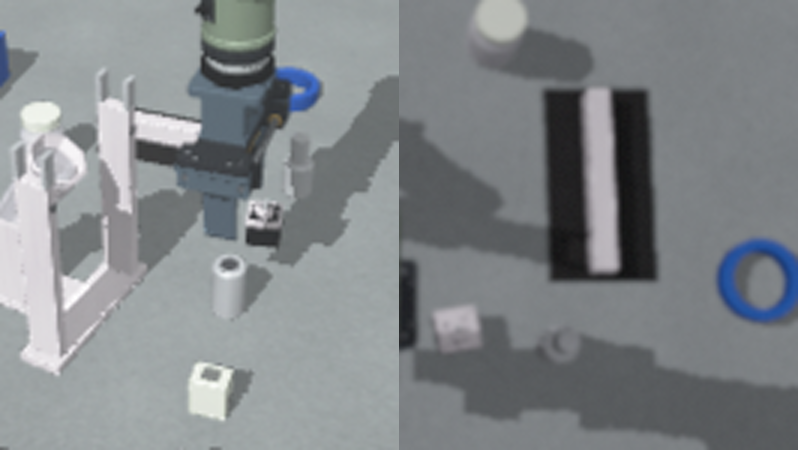

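The bar lies flat and centred on the mat (right panel, 600,180). The gripper is over the grey bushing (left panel, 229,285). Next I descend and centre the part with a low squeeze.

```bash
python3 -m jog '0.012 0.006 0.06 -0.0055 0.01 0;0.012 0.006 0.12 -0.0055 0.01 0;0.012 0.006 0.18 -0.0055 0.01 0;0.012 0.006 0.24 -0.0055 0.01 0;0.012 0.006 0.28 -0.0055 0.01 0;0.012 0.006 0.289 -0.0055 0.01 0;0.012 0.006 0.289 -0.0055 0.01 0'
python3 -m jog '0 0 0 0 0 0;0 0 0 0 0 0;0 0 0 0 0 0;0 0 0 0 0 0;0 0 0 0 0 0;0 0 0 0 0 0;0 0 0 0 0 0;0 0 0 0 0 0;0 0 0 0 0 0' -1 8
python3 -m jog '0 0 0 0 0 0;0 0 0 0 0 0;0 0 0 0 0 0' 0.35
python3 -c "
from h import *
go((425,-8,30,0,80.5))"
```

```text
time_s: 11.2
ee_pos: [424.6, -9.0, 29.1]
ee_rot: [-180.0, 0.2, 0.3]
force: [-0.2, 0.1, -0.5]
gripper_width: 91.2
time_s: 11.95
ee_pos: [424.7, -9.1, 29.2]
ee_rot: [-180.0, 0.2, 0.3]
force: [-0.0, -0.5, 2.0]
gripper_width: 39.9
time_s: 12.2
ee_pos: [424.6, -9.0, 29.2]
ee_rot: [-180.0, 0.2, 0.3]
force: [0.7, -1.7, -0.4]
gripper_width: 57.4
t 12.2 pos [424.6  -9.   29.2] rot [-180.     0.2    0.3] q [ -3.  20. 124.  -0.  36.  87.] F [ 0.7 -1.7 -0.4] w 57.4
(425, -8, 30, 0, 80.5) -> 0.0008 -0.0021 -0.0017 -0.0019 0.002 -0.8912 dist 1
```

```bash
python3 -m jog '0 0 -0.001 -0.001 0.002 -0.07;0 0 -0.001 -0.002 0.002 -0.149;0 0 -0.001 -0.002 0.002 -0.228;0 0 -0.001 -0.002 0.002 -0.307;0 0 -0.001 -0.002 0.002 -0.386;0 0 -0.001 -0.002 0.002 -0.465;0 0 -0.001 -0.002 0.002 -0.544;0 0 -0.001 -0.002 0.002 -0.623;0 0 -0.001 -0.002 0.002 -0.702;0 0 -0.001 -0.002 0.002 -0.781;0 0 -0.001 -0.002 0.002 -0.86;0 0 -0.001 -0.002 0.002 -0.891;0 0 -0.001 -0.002 0.002 -0.891'
python3 -m jog '0 0 0 0 0 0;0 0 0 0 0 0;0 0 0 0 0 0;0 0 0 0 0 0;0 0 0 0 0 0' -1 8
python3 -m jog '0 0 0 0 0 0;0 0 0 0 0 0' 0
python3 -m jog '0 0 -0.02 0 0 0;0 0 -0.04 0 0 0;0 0 -0.057 0 0 0;0 0 -0.057 0 0 0;0 0 -0.057 0 0 0'
python3 -m jog '0 0 0 0 0 0;0 0 0 0 0 0;0 0 0 0 0 0;0 0 0 0 0 0' -1 40
python3 -c "
from h import *
go((425,-8,200,0,80.5))"
```

```text
time_s: 13.28
ee_pos: [424.5, -9.0, 29.6]
ee_rot: [-180.0, 0.0, 80.5]
force: [0.3, 0.5, -0.2]
gripper_width: 61.6
time_s: 13.7
ee_pos: [424.5, -9.0, 29.6]
ee_rot: [-180.0, 0.0, 80.5]
force: [-0.1, 0.7, 0.2]
gripper_width: 39.7
time_s: 13.87
ee_pos: [424.5, -9.0, 29.5]
ee_rot: [-180.0, 0.0, 80.5]
force: [0.1, 0.0, -0.0]
gripper_width: 45.8
time_s: 14.28
ee_pos: [424.8, -9.0, 58.4]
ee_rot: [179.9, -0.0, 80.5]
force: [-0.4, -0.1, -0.3]
gripper_width: 45.7
time_s: 14.62
ee_pos: [424.6, -9.0, 58.1]
ee_rot: [180.0, 0.0, 80.5]
force: [-0.6, 0.1, 0.7]
gripper_width: 39.1
t 14.62 pos [424.6  -9.   58.1] rot [180.    0.   80.5] q [ -3.  17. 123.  -0.  40.   7.] F [-0.6  0.1  0.7] w 39.1
(425, -8, 200, 0, 80.5) -> 0.0021 0.0006 -0.2838 0.0002 0.0001 -0.0002 dist 142
```

```bash
cat >> h.py <<'E'
MAG=np.array([604,52.5]); YAW=np.radians(-9.4)
def tube(s,mag=MAG):
    "TCP at distance s out of the mouth on the axis"
    u=np.array([-.5*np.cos(YAW),-.5*np.sin(YAW),np.sqrt(.75)]); return (*(np.r_[mag,216]+s*u).round(1),-30,80.6)
E
python3 -m jog '0 0 -0.05 0 0 0;0 0 -0.13 0 0 0;0 0 -0.21 0 0 0;0 0 -0.29 0 0 0;0 0 -0.37 0 0 0;0 0 -0.45 0 0 0;0 0 -0.53 0 0 0;0 0 -0.55 0 0 0'
python3 -c "
from h import *
go((500,20,350,-15,80.5),tube(110),tube(98))"
```

```text
time_s: 15.28
ee_pos: [426.6, -9.0, 339.0]
ee_rot: [179.4, -0.1, 80.5]
force: [1.5, 0.1, -0.7]
gripper_width: 39.1
t 15.28 pos [426.6  -9.  339. ] rot [ 1.794e+02 -1.000e-01  8.050e+01] q [-3.  1. 96. -0. 82.  7.] F [ 1.5  0.1 -0.7] w 39.1
(500, 20, 350, -15, 80.5) -> 0.0816 0.1353 -0.0205 -0.1596 -0.0008 -0.0003 dist 80
(np.float64(549.7), np.float64(61.5), np.float64(311.3), -30, 80.6) -> 0.1798 0.2188 0.058 -0.3263 -0.0004 -0.0015 dist 145
(np.float64(555.7), np.float64(60.5), np.float64(300.9), -30, 80.6) -> 0.1797 0.2307 0.0789 -0.3263 -0.0004 -0.0015 dist 151
```

```bash
python3 -m jog '0.04 0.06 -0.01 -0.07 0 0;0.08 0.12 -0.02 -0.15 0 0;0.13 0.17 0 -0.23 0 -0.001;0.17 0.21 0.04 -0.3 0 -0.0015;0.18 0.219 0.058 -0.326 0 -0.0015;0.18 0.219 0.058 -0.326 0 -0.0015;0.18 0.219 0.058 -0.326 0 -0.0015'
python3 - <<'E'
from h import *
go(tube(98),tube(58),tube(33))
a=grab_frame("side")[:,:,::-1]; b=grab_frame("top")[:,:,::-1]
cv2.imwrite("pics/pin.png",np.hstack([cv2.resize(a[150:270,200:300],None,fx=4,fy=4,interpolation=2),cv2.resize(b[120:240,210:310],None,fx=4,fy=4,interpolation=2)]))
for n in("side","top"): print(proj(n,[np.array(tube(0)[:3]),tube(52)[:3]]).round(1))
E
```

```text
time_s: 15.87
ee_pos: [548.7, 61.8, 309.3]
ee_rot: [150.3, 0.1, 80.7]
force: [-0.3, -0.5, -1.1]
gripper_width: 38.9
t 15.87 pos [548.7  61.8 309.3] rot [1.503e+02 1.000e-01 8.070e+01] q [ 11.   1. 106. -14.  45.  28.] F [-0.3 -0.5 -1.1] w 38.9
(np.float64(555.7), np.float64(60.5), np.float64(300.9), -30, 80.6) -> -0.0002 0.0041 0.0217 -0.0034 0.0002 0.0011 dist 11
(np.float64(575.4), np.float64(57.2), np.float64(266.2), -30, 80.6) -> -0.0003 0.0044 0.1018 -0.0034 0.0002 0.0011 dist 51
(np.float64(587.7), np.float64(55.2), np.float64(244.6), -30, 80.6) -> -0.0002 0.0046 0.1517 -0.0034 0.0002 0.0011 dist 76
[[248.4 203.3]
 [254.5 193.9]]
[[261.2 172.5]
 [258.2 177.3]]
```

View pics/pin.png

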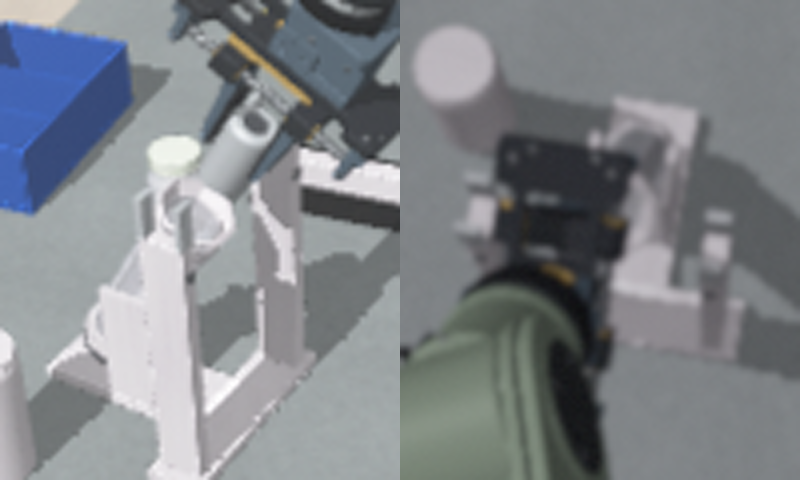

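The side view shows the bushing at (240,150), leaning in line with the mouth at (197,218). Next I lower it along the tube axis in steps and watch the force.

```bash
python3 -m jog '0 0.002 0.02 -0.0034 0 0.001;0 0.004 0.05 -0.0034 0 0.001;0 0.0043 0.08 -0.0034 0 0.001;0 0.0044 0.1 -0.0034 0 0.001;0 0.0044 0.112 -0.0034 0 0.001;0 0.0044 0.112 -0.0034 0 0.001'; python3 -m jog '0 0 0.01 0 0 0;0 0 0.016 0 0 0;0 0 0.016 0 0 0'
python3 -c "
from h import *
go(tube(43),tube(36),tube(30))
s=state();R=Ro.from_euler('xyz',s['ee_rot'],degrees=True);print('tool F',R.inv().apply(s['force']).round(1),'M',R.inv().apply(s['torque']).round(2))"
```

```text
time_s: 16.47
ee_pos: [580.1, 55.6, 263.9]
ee_rot: [149.8, -0.1, 80.4]
force: [-0.4, 0.0, -2.6]
gripper_width: 39.3
time_s: 16.72
ee_pos: [584.1, 54.8, 256.8]
ee_rot: [149.8, -0.1, 80.4]
force: [0.2, -1.0, -2.3]
gripper_width: 39.3
t 16.72 pos [584.1  54.8 256.8] rot [ 1.498e+02 -1.000e-01  8.040e+01] q [  9.   7. 108. -16.  37.  29.] F [ 0.2 -1.  -2.3] w 39.3
(np.float64(582.8), np.float64(56.0), np.float64(253.2), -30, 80.6) -> 0.0019 -0.0063 0.0047 0.0022 0.0005 -0.0021 dist 4
(np.float64(586.2), np.float64(55.4), np.float64(247.2), -30, 80.6) -> 0.0018 -0.0063 0.0186 0.0022 0.0005 -0.0021 dist 10
(np.float64(589.2), np.float64(54.9), np.float64(242.0), -30, 80.6) -> 0.0018 -0.0063 0.0306 0.0022 0.0005 -0.0021 dist 16
tool F [-1.  -0.8  2.2] M [ 0.52 -0.1  -0.09]
```

```bash
python3 -m jog '0.001 -0.005 0.005 0.002 0 -0.002;0.0018 -0.0063 0.013 0.002 0 -0.002;0.0018 -0.0063 0.018 0.002 0 -0.002;0.0018 -0.0063 0.018 0.002 0 -0.002'
python3 -c "
from h import *
go(tube(36),tube(30))
s=state();R=Ro.from_euler('xyz',s['ee_rot'],degrees=True);print('tool F',R.inv().apply(s['force']).round(1),'M',R.inv().apply(s['torque']).round(2))"
```

```text
time_s: 17.05
ee_pos: [585.9, 55.3, 246.8]
ee_rot: [150.0, 0.1, 80.6]
force: [0.3, -0.7, -1.6]
gripper_width: 39.3
t 17.05 pos [585.9  55.3 246.8] rot [1.50e+02 1.00e-01 8.06e+01] q [  9.   7. 109. -16.  36.  29.] F [ 0.3 -0.7 -1.6] w 39.3
(np.float64(586.2), np.float64(55.4), np.float64(247.2), -30, 80.6) -> 0.0003 0.0009 -0.0004 -0.0005 0.0008 0.0001 dist 1
(np.float64(589.2), np.float64(54.9), np.float64(242.0), -30, 80.6) -> 0.0003 0.001 0.0116 -0.0005 0.0008 0.0001 dist 6
tool F [-0.6 -0.5  1.6] M [ 0.52 -0.31 -0.01]
```

```bash
python3 -m jog '0 0 0 0 0 0;0 0 0 0 0 0;0 0 0 0 0 0;0 0 0 0 0 0' 0.3; python3 -m jog '0 0 -0.06 0 0 0;0 0 -0.13 0 0 0;0 0 -0.2 0 0 0;0 0 -0.26 0 0 0;0 0 -0.26 0 0 0'
python3 - <<'E'
from h import *
go((500,150,330,0,80.5),(382,281,330,0,1),(382,281,180,0,1))
a=grab_frame("side")[:,:,::-1]; b=grab_frame("top")[:,:,::-1]
cv2.imwrite("pics/in1.png",np.hstack([cv2.resize(a[150:270,200:300],None,fx=4,fy=4,interpolation=2),cv2.resize(b[120:240,210:310],None,fx=4,fy=4,interpolation=2)]))
E
```

```text
time_s: 17.38
ee_pos: [586.3, 55.5, 247.4]
ee_rot: [150.0, 0.0, 80.6]
force: [-0.2, 0.4, 0.5]
gripper_width: 58.7
time_s: 17.8
ee_pos: [522.7, 67.1, 367.7]
ee_rot: [149.3, -0.3, 80.6]
force: [-0.2, 0.3, 0.4]
gripper_width: 59.2
t 17.8 pos [522.7  67.1 367.7] rot [149.3  -0.3  80.6] q [ 12.  -3. 103. -14.  52.  27.] F [-0.2  0.3  0.4] w 59.2
(500, 150, 330, 0, 80.5) -> 0.1559 -0.1005 0.0288 0.3416 -0.0032 0.0009 dist 94
(382, 281, 330, 0, 1) -> 0.3761 -0.3378 -0.1111 0.2823 -0.2393 0.8615 dist 259
(382, 281, 180, 0, 1) -> 0.3748 -0.4911 0.1467 0.2823 -0.2393 0.8615 dist 317
```

View pics/in1.png

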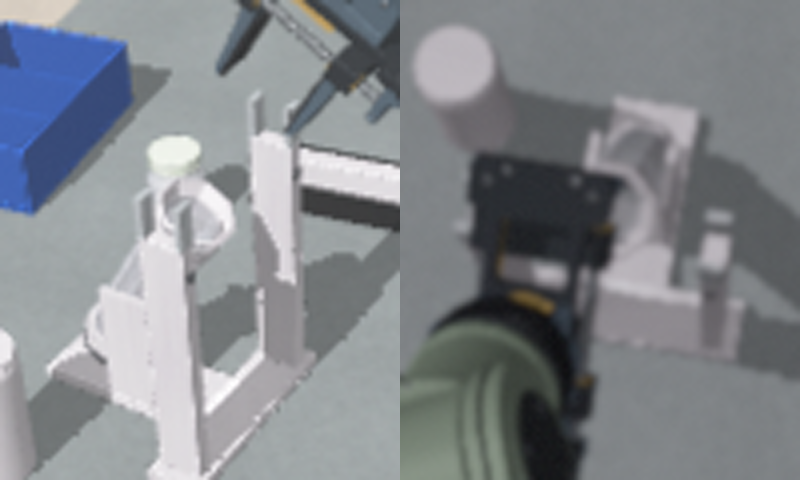

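```bash
python3 -m jog '0.02 -0.03 -0.02 0.02 -0.02 0.07;0.05 -0.06 -0.04 0.05 -0.04 0.14;0.09 -0.09 -0.06 0.08 -0.06 0.21;0.13 -0.12 -0.08 0.1 -0.08 0.28;0.17 -0.16 -0.09 0.13 -0.1 0.36;0.21 -0.2 -0.1 0.15 -0.12 0.43;0.25 -0.24 -0.11 0.18 -0.14 0.5;0.29 -0.28 -0.11 0.2 -0.16 0.58;0.33 -0.31 -0.11 0.22 -0.19 0.66;0.376 -0.338 -0.111 0.25 -0.21 0.74;0.376 -0.34 -0.11 0.282 -0.239 0.8615;0.375 -0.44 0.05 0.282 -0.239 0.8615;0.375 -0.491 0.147 0.282 -0.239 0.8615;0.375 -0.491 0.147 0.282 -0.239 0.8615;0.375 -0.491 0.147 0.282 -0.239 0.8615;0.375 -0.491 0.147 0.282 -0.239 0.8615' 0.9
python3 - <<'E'
from h import *
go((381,282.5,100,0,0.5),(381,282.5,30,0,0.5))
E
```

```text
time_s: 19.23
ee_pos: [376.4, 277.3, 168.1]
ee_rot: [179.4, 1.2, 0.9]
force: [0.0, 0.1, -0.1]
gripper_width: 86.7
t 19.23 pos [376.4 277.3 168.1] rot [179.4   1.2   0.9] q [ 35.  13. 108.   0.  60. 124.] F [ 0.   0.1 -0.1] w 86.7
(381, 282.5, 100, 0, 0.5) -> 0.0122 -0.0116 0.1358 0.0067 0.0135 0.0048 dist 68
(381, 282.5, 30, 0, 0.5) -> 0.0152 -0.0131 0.2758 0.0067 0.0135 0.0048 dist 138
```

```bash
python3 -m jog '0.01 -0.01 0.04 0.0067 0.0135 0.005;0.013 -0.012 0.11 0.0067 0.0135 0.005;0.014 -0.0125 0.18 0.0067 0.0135 0.005;0.015 -0.013 0.24 0.0067 0.0135 0.005;0.015 -0.013 0.27 0.0067 0.0135 0.005;0.015 -0.013 0.276 0.0067 0.0135 0.005;0.015 -0.013 0.276 0.0067 0.0135 0.005'
python3 -m jog '0 0 0 0 0 0;0 0 0 0 0 0;0 0 0 0 0 0;0 0 0 0 0 0;0 0 0 0 0 0;0 0 0 0 0 0;0 0 0 0 0 0;0 0 0 0 0 0;0 0 0 0 0 0' -1 8
python3 -m jog '0 0 0 0 0 0;0 0 0 0 0 0;0 0 0 0 0 0' 0.35
python3 -c "
from h import *
go((381,282.5,30,0,80.6))"
```

```text
time_s: 19.82
ee_pos: [381.3, 282.6, 29.6]
ee_rot: [180.0, 0.1, 0.5]
force: [0.6, -0.6, 0.1]
gripper_width: 86.5
time_s: 20.57
ee_pos: [381.2, 282.5, 29.8]
ee_rot: [180.0, 0.1, 0.5]
force: [-0.4, -0.9, 4.1]
gripper_width: 39.4
time_s: 20.82
ee_pos: [381.2, 282.5, 29.7]
ee_rot: [180.0, 0.1, 0.5]
force: [0.2, -0.8, -0.5]
gripper_width: 56.7
t 20.82 pos [381.2 282.5  29.7] rot [1.8e+02 1.0e-01 5.0e-01] q [ 35.  23. 118.  -0.  39. 125.] F [ 0.2 -0.8 -0.5] w 56.7
(381, 282.5, 30, 0, 80.6) -> -0.0004 0.0 -0.0006 -0.0 0.001 -0.8903 dist 0
```

```bash
python3 -m jog '0 0 0 0 0 -0.07;0 0 0 0 0.001 -0.149;0 0 0 0 0.001 -0.228;0 0 0 0 0.001 -0.307;0 0 0 0 0.001 -0.386;0 0 0 0 0.001 -0.465;0 0 0 0 0.001 -0.544;0 0 0 0 0.001 -0.623;0 0 0 0 0.001 -0.702;0 0 0 0 0.001 -0.781;0 0 0 0 0.001 -0.86;0 0 0 0 0.001 -0.89;0 0 0 0 0.001 -0.89'
python3 -m jog '0 0 0 0 0 0;0 0 0 0 0 0;0 0 0 0 0 0;0 0 0 0 0 0;0 0 0 0 0 0' -1 8
python3 -m jog '0 0 0 0 0 0;0 0 0 0 0 0' 0
python3 -m jog '0 0 -0.02 0 0 0;0 0 -0.04 0 0 0;0 0 -0.057 0 0 0;0 0 -0.057 0 0 0;0 0 -0.057 0 0 0'
python3 -m jog '0 0 0 0 0 0;0 0 0 0 0 0;0 0 0 0 0 0;0 0 0 0 0 0' -1 40
python3 -m jog '0 0 -0.05 0 0 0;0 0 -0.13 0 0 0;0 0 -0.21 0 0 0;0 0 -0.29 0 0 0;0 0 -0.37 0 0 0;0 0 -0.45 0 0 0;0 0 -0.53 0 0 0;0 0 -0.57 0 0 0;0 0 -0.57 0 0 0'
python3 -c "
from h import *
go((470,110,350,-15,80.6),tube(110),tube(98))"
```

```text
time_s: 21.9
ee_pos: [381.2, 282.6, 29.6]
ee_rot: [-180.0, -0.0, 80.6]
force: [-0.2, 0.3, -0.2]
gripper_width: 61.5
time_s: 22.32
ee_pos: [381.3, 282.6, 29.6]
ee_rot: [180.0, -0.0, 80.6]
force: [0.8, 0.0, 0.3]
gripper_width: 39.8
time_s: 22.48
ee_pos: [381.2, 282.6, 29.5]
ee_rot: [-180.0, -0.0, 80.6]
force: [0.7, -0.3, -1.1]
gripper_width: 45.5
time_s: 22.9
ee_pos: [381.5, 282.8, 58.4]
ee_rot: [180.0, -0.1, 80.6]
force: [-0.2, 0.5, -0.1]
gripper_width: 45.4
time_s: 23.23
ee_pos: [381.2, 282.6, 58.1]
ee_rot: [180.0, -0.0, 80.6]
force: [0.8, 0.2, 0.8]
gripper_width: 39.4
time_s: 23.98
ee_pos: [382.7, 283.6, 347.9]
ee_rot: [179.6, -0.4, 80.6]
force: [0.2, 0.5, -0.9]
gripper_width: 39.1
t 23.98 pos [382.7 283.6 347.9] rot [179.6  -0.4  80.6] q [35.  6. 90.  0. 84. 45.] F [ 0.2  0.5 -0.9] w 39.1
(470, 110, 350, -15, 80.6) -> -0.314 0.229 -0.0049 -0.1621 -0.0046 -0.0008 dist 194
(np.float64(549.7), np.float64(61.5), np.float64(311.3), -30, 80.6) -> -0.3842 0.4016 0.0732 -0.3287 -0.0045 -0.0014 dist 280
(np.float64(555.7), np.float64(60.5), np.float64(300.9), -30, 80.6) -> -0.3844 0.4136 0.0941 -0.3287 -0.0045 -0.0014 dist 286
```

```bash
python3 -m jog '-0.065 0.047 0 -0.03 -0.004 0;-0.13 0.095 -0.002 -0.06 -0.0045 0;-0.195 0.143 -0.003 -0.1 -0.0045 0;-0.26 0.19 -0.005 -0.13 -0.0045 -0.001;-0.314 0.229 -0.005 -0.162 -0.0045 -0.001;-0.34 0.28 0.01 -0.22 -0.0045 -0.001;-0.36 0.34 0.03 -0.28 -0.0045 -0.001;-0.384 0.4 0.073 -0.3287 -0.0045 -0.0014;-0.384 0.4016 0.073 -0.3287 -0.0045 -0.0014;-0.384 0.4016 0.073 -0.3287 -0.0045 -0.0014;-0.384 0.4016 0.073 -0.3287 -0.0045 -0.0014'
python3 - <<'E'
from h import *
go(tube(98),tube(58),tube(50))
E
```

```text
time_s: 24.9
ee_pos: [549.3, 61.7, 310.4]
ee_rot: [150.2, 0.0, 80.6]
force: [0.3, 0.7, -1.0]
gripper_width: 39.1
t 24.9 pos [549.3  61.7 310.4] rot [150.2   0.   80.6] q [ 11.   1. 106. -14.  45.  28.] F [ 0.3  0.7 -1. ] w 39.1
(np.float64(555.7), np.float64(60.5), np.float64(300.9), -30, 80.6) -> -0.0003 0.0019 0.023 -0.0018 0.0002 -0.0001 dist 12
(np.float64(575.4), np.float64(57.2), np.float64(266.2), -30, 80.6) -> -0.0004 0.0021 0.1031 -0.0018 0.0002 -0.0001 dist 52
(np.float64(579.3), np.float64(56.6), np.float64(259.3), -30, 80.6) -> -0.0003 0.002 0.119 -0.0018 0.0002 -0.0001 dist 60
```

```bash
python3 -m jog '0 0.001 0.02 -0.0018 0 0;0 0.002 0.045 -0.0018 0 0;0 0.002 0.07 -0.0018 0 0;0 0.002 0.09 -0.0018 0 0;0 0.002 0.1 -0.0018 0 0;0 0.002 0.103 -0.0018 0 0;0 0.002 0.103 -0.0018 0 0'
python3 - <<'E'
from h import *
go(tube(50),tube(43),tube(36))
E
```

```text
time_s: 25.48
ee_pos: [575.5, 57.6, 266.0]
ee_rot: [150.0, 0.0, 80.6]
force: [0.1, -0.4, -1.5]
gripper_width: 38.9
t 25.48 pos [575.5  57.6 266. ] rot [150.    0.   80.6] q [ 10.   6. 108. -15.  39.  29.] F [ 0.1 -0.4 -1.5] w 38.9
(np.float64(579.3), np.float64(56.6), np.float64(259.3), -30, 80.6) -> -0.0008 0.0 0.0155 -0.0002 0.0002 0.0001 dist 8
(np.float64(582.8), np.float64(56.0), np.float64(253.2), -30, 80.6) -> -0.0008 0.0001 0.0296 -0.0002 0.0002 0.0001 dist 15
(np.float64(586.2), np.float64(55.4), np.float64(247.2), -30, 80.6) -> -0.0009 0.0 0.0435 -0.0002 0.0002 0.0001 dist 22
```

```bash
python3 -m jog '0 0 0.01 0 0 0;-0.0008 0 0.02 0 0 0;-0.0009 0 0.03 0 0 0;-0.0009 0 0.038 0 0 0;-0.0009 0 0.0435 0 0 0;-0.0009 0 0.0435 0 0 0'
python3 -m jog '0 0 0 0 0 0;0 0 0 0 0 0;0 0 0 0 0 0;0 0 0 0 0 0' 0.3; python3 -m jog '0 0 -0.06 0 0 0;0 0 -0.13 0 0 0;0 0 -0.2 0 0 0;0 0 -0.26 0 0 0;0 0 -0.26 0 0 0'
python3 - <<'E'
from h import *
go((480,-80,330,0,60),(406.5,-258.5,230,0,0.5))
a=grab_frame("side")[:,:,::-1]; b=grab_frame("top")[:,:,::-1]
cv2.imwrite("pics/in2.png",np.hstack([cv2.resize(a[150:270,200:300],None,fx=4,fy=4,interpolation=2),cv2.resize(b[120:240,210:310],None,fx=4,fy=4,interpolation=2)]))
E
```

```text
time_s: 25.98
ee_pos: [586.1, 55.2, 246.3]
ee_rot: [150.1, 0.1, 80.6]
force: [-0.3, -0.2, -1.1]
gripper_width: 39.0
time_s: 26.32
ee_pos: [586.5, 55.3, 247.0]
ee_rot: [150.0, 0.0, 80.6]
force: [0.7, -0.5, -0.6]
gripper_width: 58.8
time_s: 26.73
ee_pos: [522.9, 66.8, 367.5]
ee_rot: [149.3, -0.3, 80.7]
force: [-0.0, 0.5, 0.7]
gripper_width: 59.4
t 26.73 pos [522.9  66.8 367.5] rot [149.3  -0.3  80.7] q [ 12.  -3. 103. -14.  52.  27.] F [-0.   0.5  0.7] w 59.4
(480, -80, 330, 0, 60) -> -0.3039 -0.0695 0.0444 0.337 -0.0644 0.2232 dist 157
(406.5, -258.5, 230, 0, 0.5) -> -0.681 -0.2457 0.1703 0.2811 -0.2407 0.867 dist 372
```

View pics/in2.png

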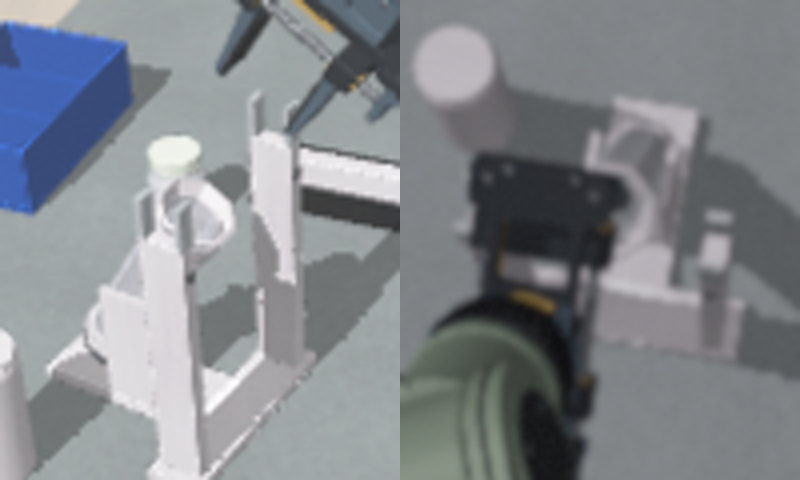

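```bash
python3 -m jog '-0.04 -0.01 0.005 0.03 -0.02 0.06;-0.1 -0.03 0.015 0.07 -0.03 0.11;-0.17 -0.04 0.02 0.12 -0.05 0.17;-0.24 -0.06 0.03 0.18 -0.07 0.23;-0.31 -0.085 0.045 0.23 -0.1 0.3;-0.38 -0.115 0.06 0.25 -0.12 0.37;-0.45 -0.15 0.08 0.27 -0.15 0.44;-0.52 -0.18 0.11 0.28 -0.17 0.52;-0.59 -0.21 0.14 0.281 -0.2 0.6;-0.65 -0.235 0.16 0.281 -0.22 0.68;-0.681 -0.246 0.17 0.281 -0.23 0.76;-0.681 -0.246 0.17 0.281 -0.24 0.83;-0.681 -0.246 0.17 0.281 -0.241 0.867;-0.681 -0.246 0.17 0.281 -0.241 0.867;-0.681 -0.246 0.17 0.281 -0.241 0.867' 0.9
python3 - <<'E'
from h import *
go((406.5,-258.5,100,0,0.5),(406.5,-258.5,41,0,0.5))
E
```

```text
time_s: 28.08
ee_pos: [403.8, -259.5, 224.3]
ee_rot: [179.9, 0.7, 0.5]
force: [0.2, -1.2, 0.2]
gripper_width: 86.7
t 28.08 pos [ 403.8 -259.5  224.3] rot [179.9   0.7   0.5] q [-34.  11. 102.  -0.  68.  56.] F [ 0.2 -1.2  0.2] w 86.7
(406.5, -258.5, 100, 0, 0.5) -> 0.0084 -0.0022 0.2485 0.0008 0.0077 0.0003 dist 124
(406.5, -258.5, 41, 0, 0.5) -> 0.0098 -0.0023 0.3665 0.0008 0.0077 0.0003 dist 183
```

```bash
python3 -m jog '0.006 -0.002 0.05 0 0.0077 0;0.008 -0.002 0.13 0 0.0077 0;0.008 -0.002 0.2 0 0.0077 0;0.009 -0.002 0.27 0 0.0077 0;0.0098 -0.002 0.33 0 0.0077 0;0.0098 -0.002 0.36 0 0.0077 0;0.0098 -0.002 0.3665 0 0.0077 0;0.0098 -0.002 0.3665 0 0.0077 0'
python3 -m jog '0 0 0 0 0 0;0 0 0 0 0 0;0 0 0 0 0 0;0 0 0 0 0 0;0 0 0 0 0 0;0 0 0 0 0 0;0 0 0 0 0 0;0 0 0 0 0 0;0 0 0 0 0 0' -1 8
python3 -m jog '0 0 0 0 0 0;0 0 0 0 0 0;0 0 0 0 0 0' 0.35
python3 -c "
from h import *
go((406.5,-258.5,41,0,80.6))"
```

```text
time_s: 28.75
ee_pos: [406.0, -257.8, 40.0]
ee_rot: [-180.0, 0.1, 0.6]
force: [-0.4, 0.7, -0.3]
gripper_width: 86.8
time_s: 29.5
ee_pos: [406.6, -258.6, 40.4]
ee_rot: [179.9, 0.1, 0.7]
force: [0.1, -2.3, 2.7]
gripper_width: 40.2
time_s: 29.75
ee_pos: [406.2, -258.1, 40.2]
ee_rot: [180.0, 0.1, 0.6]
force: [-0.2, 0.1, 0.5]
gripper_width: 57.0
t 29.75 pos [ 406.2 -258.1   40.2] rot [1.8e+02 1.0e-01 6.0e-01] q [-34.  23. 117.  -0.  41.  56.] F [-0.2  0.1  0.5] w 57.0
(406.5, -258.5, 41, 0, 80.6) -> 0.0006 0.0008 -0.0017 -0.0007 0.0011 -0.8884 dist 1
```

```bash
python3 -m jog '0 0 -0.001 0 0 -0.07;0 0 -0.0015 0 0.001 -0.149;0 0 -0.0015 0 0.001 -0.228;0 0 -0.0015 0 0.001 -0.307;0 0 -0.0015 0 0.001 -0.386;0 0 -0.0015 0 0.001 -0.465;0 0 -0.0015 0 0.001 -0.544;0 0 -0.0015 0 0.001 -0.623;0 0 -0.0015 0 0.001 -0.702;0 0 -0.0015 0 0.001 -0.781;0 0 -0.0015 0 0.001 -0.86;0 0 -0.0015 0 0.001 -0.888;0 0 -0.0015 0 0.001 -0.888'
python3 -m jog '0 0 0 0 0 0;0 0 0 0 0 0;0 0 0 0 0 0;0 0 0 0 0 0;0 0 0 0 0 0' -1 8
python3 -m jog '0 0 0 0 0 0;0 0 0 0 0 0' 0
python3 -m jog '0 0 -0.02 0 0 0;0 0 -0.045 0 0 0;0 0 -0.07 0 0 0;0 0 -0.072 0 0 0;0 0 -0.072 0 0 0'
python3 -m jog '0 0 0 0 0 0;0 0 0 0 0 0;0 0 0 0 0 0;0 0 0 0 0 0;0 0 0 0 0 0;0 0 0 0 0 0' -1 45
python3 -m jog '0 0 -0.05 0 0 0;0 0 -0.13 0 0 0;0 0 -0.21 0 0 0;0 0 -0.29 0 0 0;0 0 -0.37 0 0 0;0 0 -0.45 0 0 0;0 0 -0.55 0 0 0;0 0 -0.6 0 0 0;0 0 -0.6 0 0 0'
python3 -c "
from h import *
go((450,-30,375,-10,80.6),tube(131),tube(116))"
```

```text
time_s: 30.83
ee_pos: [405.9, -257.8, 40.6]
ee_rot: [-179.9, -0.1, 80.6]
force: [0.5, -0.6, -0.0]
gripper_width: 61.8
time_s: 31.25
ee_pos: [406.2, -257.8, 40.6]
ee_rot: [-179.9, -0.1, 80.6]
force: [0.7, -0.3, -1.2]
gripper_width: 39.6
time_s: 31.42
ee_pos: [406.0, -257.8, 40.6]
ee_rot: [-179.9, -0.1, 80.6]
force: [0.1, -0.1, 0.1]
gripper_width: 45.2
time_s: 31.83
ee_pos: [406.4, -258.1, 77.1]
ee_rot: [-180.0, -0.0, 80.6]
force: [1.2, 0.4, -0.3]
gripper_width: 45.5
time_s: 32.33
ee_pos: [405.9, -257.8, 76.5]
ee_rot: [-179.9, -0.1, 80.6]
force: [-0.3, -0.2, -2.5]
gripper_width: 23.0
time_s: 33.08
ee_pos: [408.2, -259.4, 383.5]
ee_rot: [179.4, 0.3, 80.6]
force: [0.7, -1.4, -2.6]
gripper_width: 23.4
t 33.08 pos [ 408.2 -259.4  383.5] rot [179.4   0.3  80.6] q [-34.   6.  85.   0.  88. -24.] F [ 0.7 -1.4 -2.6] w 23.4
(450, -30, 375, -10, 80.6) -> 0.4664 0.007 0.015 -0.1041 0.0029 -0.0002 dist 233
(np.float64(539.4), np.float64(63.2), np.float64(329.4), -30, 80.6) -> 0.68 0.1518 0.1068 -0.3263 0.0029 0.0003 dist 352
(np.float64(546.8), np.float64(62.0), np.float64(316.5), -30, 80.6) -> 0.6802 0.1665 0.1328 -0.3263 0.0029 0.0003 dist 356
```

```bash
python3 -m jog '0.07 0 0 -0.01 0.002 0;0.15 0 0.005 -0.03 0.003 0;0.23 0.003 0.01 -0.05 0.003 0;0.31 0.004 0.01 -0.07 0.003 0;0.39 0.006 0.012 -0.09 0.003 0;0.466 0.007 0.015 -0.104 0.003 0;0.53 0.04 0.03 -0.17 0.003 0;0.6 0.08 0.06 -0.24 0.003 0;0.65 0.12 0.08 -0.3 0.003 0;0.68 0.15 0.1 -0.326 0.003 0;0.68 0.152 0.107 -0.326 0.003 0;0.68 0.152 0.107 -0.326 0.003 0;0.68 0.152 0.107 -0.326 0.003 0'
python3 - <<'E'
from h import *
go(tube(116),tube(78),tube(50))
E
```

```text
time_s: 34.17
ee_pos: [538.8, 62.7, 328.2]
ee_rot: [150.2, 0.1, 80.6]
force: [-0.2, -0.5, -2.4]
gripper_width: 23.3
t 34.17 pos [538.8  62.7 328.2] rot [1.502e+02 1.000e-01 8.060e+01] q [ 11.  -0. 105. -14.  48.  27.] F [-0.2 -0.5 -2.4] w 23.3
(np.float64(546.8), np.float64(62.0), np.float64(316.5), -30, 80.6) -> 0.0013 0.0023 0.0283 -0.0023 0.0006 0.0004 dist 14
(np.float64(565.5), np.float64(58.9), np.float64(283.5), -30, 80.6) -> 0.0013 0.0025 0.1044 -0.0023 0.0006 0.0004 dist 52
(np.float64(579.3), np.float64(56.6), np.float64(259.3), -30, 80.6) -> 0.0014 0.0027 0.1603 -0.0023 0.0006 0.0004 dist 80
```

```bash
python3 -m jog '0.001 0.002 0.02 -0.0023 0 0;0.0013 0.0023 0.05 -0.0023 0 0;0.0013 0.0025 0.08 -0.0023 0 0;0.0013 0.0025 0.1 -0.0023 0 0;0.0013 0.0025 0.104 -0.0023 0 0;0.0013 0.0025 0.104 -0.0023 0 0;0.0013 0.0025 0.104 -0.0023 0 0'
python3 - <<'E'
from h import *
go(tube(60),tube(50),tube(27))
E
```

```text
time_s: 34.75
ee_pos: [565.7, 58.5, 284.2]
ee_rot: [150.0, 0.1, 80.6]
force: [0.7, 0.6, -1.7]
gripper_width: 23.7
t 34.75 pos [565.7  58.5 284.2] rot [1.50e+02 1.00e-01 8.06e+01] q [ 10.   4. 107. -15.  41.  28.] F [ 0.7  0.6 -1.7] w 23.7
(np.float64(574.4), np.float64(57.4), np.float64(268.0), -30, 80.6) -> 0.0006 -0.001 0.0369 0.0004 0.0007 -0.0001 dist 18
(np.float64(579.3), np.float64(56.6), np.float64(259.3), -30, 80.6) -> 0.0007 -0.0011 0.057 0.0004 0.0007 -0.0001 dist 28
(np.float64(590.7), np.float64(54.7), np.float64(239.4), -30, 80.6) -> 0.0007 -0.001 0.103 0.0004 0.0007 -0.0001 dist 52
```

```bash
python3 -m jog '0.0006 -0.001 0.015 0 0.0007 0;0.0006 -0.001 0.03 0 0.0007 0;0.0007 -0.001 0.045 0 0.0007 0;0.0007 -0.001 0.057 0 0.0007 0;0.0007 -0.001 0.057 0 0.0007 0'
python3 -c "
from h import *
go(tube(40),tube(27))"
```

```text
time_s: 35.17
ee_pos: [579.1, 56.4, 257.4]
ee_rot: [150.1, 0.1, 80.6]
force: [0.4, 0.1, -2.9]
gripper_width: 23.3
t 35.17 pos [579.1  56.4 257.4] rot [1.501e+02 1.000e-01 8.060e+01] q [  9.   6. 109. -15.  37.  29.] F [ 0.4  0.1 -2.9] w 23.3
(np.float64(584.3), np.float64(55.8), np.float64(250.6), -30, 80.6) -> 0.0006 0.0023 0.0169 -0.0014 0.0006 0.0002 dist 9
(np.float64(590.7), np.float64(54.7), np.float64(239.4), -30, 80.6) -> 0.0005 0.0024 0.0428 -0.0014 0.0006 0.0002 dist 21
```

No contact with the bottom about 28 mm inside. I continue down and release.

```bash
python3 -m jog '0.0005 0.001 0.01 -0.0014 0 0;0.0005 0.002 0.02 -0.0014 0 0;0.0005 0.0024 0.03 -0.0014 0 0;0.0005 0.0024 0.038 -0.0014 0 0;0.0005 0.0024 0.0428 -0.0014 0 0;0.0005 0.0024 0.0428 -0.0014 0 0'
python3 -c "
from h import *
go(tube(27))"
python3 -m jog '0 0 0 0 0 0;0 0 0 0 0 0;0 0 0 0 0 0;0 0 0 0 0 0' -0.1; python3 -m jog '0 0 -0.04 0 0 0;0 0 -0.1 0 0 0;0 0 -0.17 0 0 0;0 0 -0.24 0 0 0;0 0 -0.28 0 0 0;0 0 -0.28 0 0 0'
python3 -c "
from h import *
go((430,66,400,-10,80.6))"
```

```text
time_s: 35.67
ee_pos: [590.7, 54.6, 238.6]
ee_rot: [150.1, 0.1, 80.6]
force: [-0.4, 0.8, -2.9]
gripper_width: 23.1
t 35.67 pos [590.7  54.6 238.6] rot [1.501e+02 1.000e-01 8.060e+01] q [  9.   8. 109. -16.  35.  29.] F [-0.4  0.8 -2.9] w 23.1
(np.float64(590.7), np.float64(54.7), np.float64(239.4), -30, 80.6) -> 0.0002 0.0008 -0.0013 -0.0007 0.0008 0.0002 dist 1
time_s: 36.0
ee_pos: [591.3, 54.7, 239.8]
ee_rot: [149.9, 0.0, 80.6]
force: [0.1, -0.0, -0.3]
gripper_width: 41.2
time_s: 36.5
ee_pos: [522.7, 67.0, 367.5]
ee_rot: [149.3, -0.2, 80.7]
force: [0.2, -0.5, 0.7]
gripper_width: 41.1
t 36.5 pos [522.7  67.  367.5] rot [149.3  -0.2  80.7] q [ 12.  -3. 103. -14.  52.  27.] F [ 0.2 -0.5  0.7] w 41.1
(430, 66, 400, -10, 80.6) -> -0.0318 -0.1237 -0.1492 0.2301 -0.0024 -0.0002 dist 98
```

```bash
python3 -m jog '0.02 -0.08 -0.08 0.07 0 0;0.08 -0.14 -0.12 0.15 0 0;0.15 -0.16 -0.15 0.23 0 0;0.22 -0.18 -0.15 0.23 0 0;0.3 -0.18 -0.15 0.23 0 0;0.38 -0.18 -0.15 0.23 0 0;0.46 -0.18 -0.15 0.23 0 0;0.5 -0.18 -0.15 0.23 0 0;0.5 -0.18 -0.15 0.23 0 0'
python3 - <<'E'
from h import *
a=grab_frame("side")[:,:,::-1]; 
for c in("side","top"):
    if c=="top": b=grab_frame("top")[:,:,::-1]
    for q in("follower_top","follower","bar","bushing_1"): print(c,q,[(np.round(d["location"],1).tolist(),round(d["confidence"],2)) for d in tip_of(q,c)][:3])
m=np.array(tube(0)[:3]); t=tube(31)[:3]; f=tube(-57)[:3]
for n in("side","top"): print(n,"pred top, base, mouth",proj(n,[t,f,m]).round(1).tolist())
cv2.imwrite("pics/fin.png",np.hstack([cv2.resize(a[150:270,210:310],None,fx=4,fy=4,interpolation=2),cv2.resize(b[130:250,210:310],None,fx=4,fy=4,interpolation=2)]))
cv2.imwrite("pics/fin2.png",np.vstack([cv2.resize(b[120:310,100:450],(800,434))]))
E
```

```text
time_s: 37.25
ee_pos: [449.9, 337.1, 384.1]
ee_rot: [170.1, -0.2, 80.9]
force: [-0.3, -0.5, -0.8]
gripper_width: 40.8
side follower_top []
side follower []
side bar [([288.7, 195.9], 0.73)]
side bushing_1 [([319.9, 329.4], 0.56)]
top follower_top [([254.8, 175.0], 0.49)]
top follower [([264.4, 165.0], 0.53)]
top bar [([374.3, 195.7], 0.77), ([233.6, 254.2], 0.47)]
top bushing_1 [([193.9, 283.4], 0.75)]
side pred top, base, mouth [[252.0, 197.8], [242.2, 213.0], [248.4, 203.3]]
top pred top, base, mouth [[259.5, 175.3], [264.2, 167.9], [261.2, 172.5]]
```

View pics/fin.png

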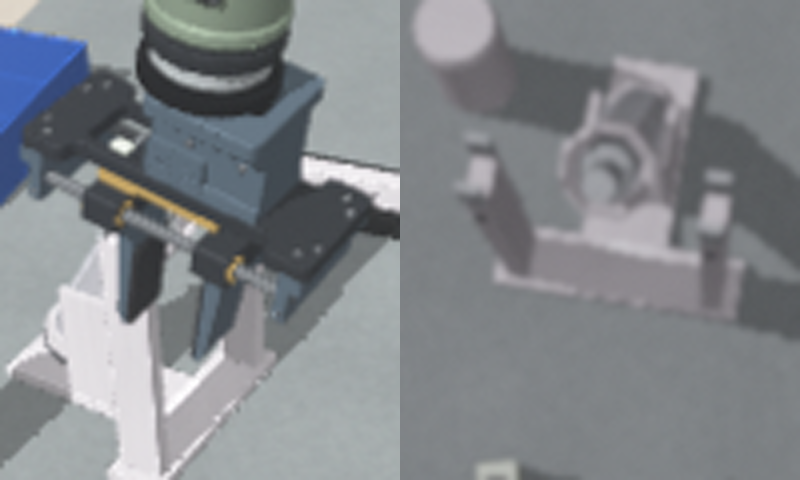

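View pics/fin2.png

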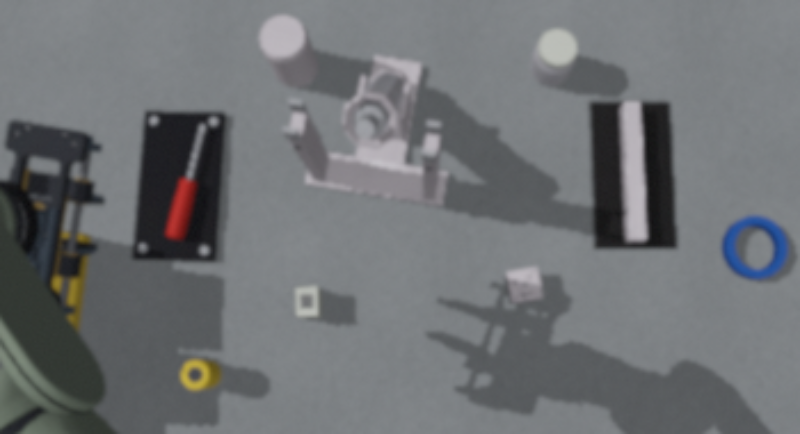

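The top view shows the knob standing in the mouth at (600,187), the bar centred on the mat, and the bystanders where they were. The side view was blocked by the arm, so I move it away and check the follower's depth numerically.

```bash
python3 -m jog '-0.08 0 0 0 0 0;-0.16 0 0 0 0 0;-0.24 0 0 0 0 0;-0.32 0 0 0 0 0;-0.4 0 0 0 0 0;-0.48 0 0 0 0 0;-0.56 0 0 0 0 0;-0.64 0 0 0 0 0;-0.72 0 0 0 0 0;-0.8 0 0 0 0 0;-0.88 0 0 0 0 0;-0.96 0 0 0 0 0;-0.97 0 0 0 0 0;-0.97 0 0 0 0 0'
python3 - <<'E'
from h import *
a=grab_frame("side"); cv2.imwrite("pics/s_end.png",a[:,:,::-1])
for q in("follower_top","follower","mouth","bracket_1","relay","can","jar","motor"): print(q,[(np.round(d["location"],1).tolist(),round(d["confidence"],2)) for d in tip_of(q,"side")][:3])
print(spot_in("follower","side"))
for s in (25,31,39,50): print(s,proj("side",[tube(s)[:3]]).round(1))
# knob: difference to the picture with the empty mouth (in2), ignoring noise
o=cv2.imread("pics/side0.png"); g=cv2.cvtColor(a,cv2.COLOR_RGB2GRAY)
print(g[184:216,236:266])
E
```

```text
time_s: 38.92
ee_pos: [369.0, -149.2, 385.4]
ee_rot: [169.9, -0.2, 80.2]
force: [0.3, 0.4, 0.1]
gripper_width: 41.2
follower_top [([256.2, 201.3], 0.47)]
follower [([247.5, 197.6], 0.6), ([243.2, 213.9], 0.42)]
mouth [([249.6, 200.3], 0.6), ([267.4, 181.2], 0.45)]
bracket_1 [([267.0, 181.5], 0.81), ([239.8, 211.1], 0.72)]
relay [([301.7, 282.9], 0.51), ([227.3, 310.9], 0.15)]
can [([199.2, 265.7], 0.77)]
jar [([244.2, 206.1], 0.42)]
motor []
[{'rect': [223.7, 194.6, 259.0, 241.3], 'confidence': 0.22}]
25 [[251.3 198.9]]
31 [[252.  197.8]]
39 [[252.9 196.3]]
50 [[254.3 194.3]]
[[164 165 163 172 202 218 227 226 225 229 232 206 177 165 163 164 163 162
  163 163 163 164 162 162 162 168 192 219 219 226]
 [163 172 206 228 233 235 238 238 238 238 239 234 224 190 165 165 164 162
  162 162 163 163 162 162 163 167 188 221 220 218]
 [166 197 234 238 238 238 238 238 238 238 238 238 237 224 169 163 163 162
  163 163 164 162 163 163 162 167 189 218 219 216]
 [179 224 238 238 239 239 239 239 238 238 238 238 239 231 174 163 165 164
  165 165 164 165 165 163 162 166 189 218 219 218]
 [180 225 239 239
[... 2783 characters left out ...]
171 205 197 189 187 209
  210 195 176 166 164 163 163 163 161 144 134 136]
 [219 224 224 220 235 238 225 217 181 151 129 135 151 172 166 177 190 194
  172 175 165 166 166 164 165 164 159 139 134 134]
 [219 219 217 218 223 227 232 229 204 152 136 147 164 166 162 178 177 157
  148 165 165 165 163 163 162 163 159 139 133 135]
 [219 219 218 217 216 217 222 220 208 164 141 147 153 143 150 153 148 147
  159 163 163 162 163 163 162 163 162 151 133 134]
 [219 219 219 217 216 216 215 215 215 196 143 145 150 148 135 135 144 159
  163 163 164 163 163 164 164 162 163 156 133 134]
 [219 219 218 217 216 215 216 215 218 209 143 145 145 138 135 146 157 162
  161 163 165 162 161 161 163 163 162 156 133 135]]
```

```bash
python3 - <<'E'
from h import *
go((470,20,370,-15,80.6),tube(130),tube(75))
E
```

```text
t 39.42 pos [ 370.1 -146.1  385.4] rot [170.   -0.2  80.7] q [-26.  -7.  98.   3.  79. -17.] F [-0.7  0.6 -0.3] w 41.4
(470, 20, 370, -15, 80.6) -> 0.36 0.1357 0.0569 -0.055 -0.0029 0.0006 dist 194
(np.float64(539.9), np.float64(63.1), np.float64(328.6), -30, 80.6) -> 0.4673 0.2433 0.1606 -0.2217 -0.0029 0.0002 dist 275
(np.float64(567.0), np.float64(58.6), np.float64(281.0), -30, 80.6) -> 0.4667 0.2808 0.2639 -0.2217 -0.0029 0.0002 dist 303
```

```bash
python3 -m jog '0.07 0.03 0.01 -0.01 0 0;0.14 0.055 0.02 -0.02 0 0;0.21 0.08 0.035 -0.03 0 0;0.28 0.11 0.045 -0.045 0 0;0.36 0.136 0.057 -0.055 -0.003 0;0.4 0.18 0.09 -0.13 -0.003 0;0.44 0.22 0.13 -0.19 -0.003 0;0.467 0.243 0.16 -0.2217 -0.003 0;0.467 0.243 0.16 -0.2217 -0.003 0;0.467 0.243 0.16 -0.2217 -0.003 0;0.467 0.243 0.16 -0.2217 -0.003 0' -1 8
python3 - <<'E'
from h import *
go(tube(75),tube(65),tube(53))
E
```

```text
time_s: 40.33
ee_pos: [539.9, 63.0, 329.9]
ee_rot: [150.0, 0.0, 80.6]
force: [0.1, -0.6, 0.2]
gripper_width: 0.4
t 40.33 pos [539.9  63.  329.9] rot [150.    0.   80.6] q [ 11.  -0. 105. -14.  48.  27.] F [ 0.1 -0.6  0.2] w 0.4
(np.float64(567.0), np.float64(58.6), np.float64(281.0), -30, 80.6) -> 0.0002 -0.0013 0.1121 0.0003 -0.0001 0.0003 dist 56
(np.float64(571.9), np.float64(57.8), np.float64(272.3), -30, 80.6) -> 0.0003 -0.0014 0.1322 0.0003 -0.0001 0.0003 dist 66
(np.float64(577.9), np.float64(56.8), np.float64(261.9), -30, 80.6) -> 0.0002 -0.0013 0.1563 0.0003 -0.0001 0.0003 dist 78
```

```bash
python3 -m jog '0 0 0.03 0 0 0;0 -0.001 0.06 0 0 0;0 -0.0013 0.09 0 0 0;0 -0.0013 0.112 0 0 0;0 -0.0013 0.112 0 0 0;0 -0.0013 0.112 0 0 0'; for i in 1; do python3 -m jog '0 0 0.006 0 0 0;0 0 0.012 0 0 0;0 0 0.018 0 0 0;0 0 0.018 0 0 0'; done; python3 -m jog '0 0 0.006 0 0 0;0 0 0.012 0 0 0;0 0 0.012 0 0 0'; python3 -m jog '0 0 0.004 0 0 0;0 0 0.007 0 0 0;0 0 0.007 0 0 0'; python3 -c "
from h import *
go(tube(53),tube(51))"
```

```text
time_s: 40.83
ee_pos: [567.3, 57.7, 281.7]
ee_rot: [150.0, -0.0, 80.5]
force: [0.5, 0.5, 0.2]
gripper_width: 0.3
time_s: 41.17
ee_pos: [571.6, 57.0, 273.6]
ee_rot: [150.0, 0.0, 80.5]
force: [-0.1, 0.2, -0.3]
gripper_width: 0.6
time_s: 41.42
ee_pos: [574.5, 56.5, 267.7]
ee_rot: [150.0, 0.0, 80.5]
force: [0.5, 0.2, -0.3]
gripper_width: 0.6
time_s: 41.67
ee_pos: [576.2, 56.2, 264.2]
ee_rot: [150.1, 0.0, 80.5]
force: [0.0, 0.6, -0.2]
gripper_width: 0.9
t 41.67 pos [576.2  56.2 264.2] rot [150.1   0.   80.5] q [  9.   6. 108. -15.  38.  29.] F [ 0.   0.6 -0.2] w 0.9
(np.float64(577.9), np.float64(56.8), np.float64(261.9), -30, 80.6) -> 0.0018 0.0004 0.0056 -0.0008 0.0006 -0.0003 dist 3
(np.float64(578.8), np.float64(56.7), np.float64(260.2), -30, 80.6) -> 0.0019 0.0003 0.0095 -0.0008 0.0006 -0.0003 dist 5
```

The closed fingertips reached 56 − 22 = 34 mm out of the mouth without contact. The knob top is therefore below that, so the follower's underside is at most 143 mm above the floor and the stack is home. I retreat and hand in.

```bash
python3 -m jog '0 0 -0.05 0 0 0;0 0 -0.12 0 0 0;0 0 -0.19 0 0 0;0 0 -0.25 0 0 0;0 0 -0.25 0 0 0;0 0 -0.25 0 0 0;0 0 -0.25 0 0 0;0 0 -0.25 0 0 0'
python3 -c "
from h import *
go()
print(job_done())"
```

```text
time_s: 42.33
ee_pos: [514.4, 66.2, 370.7]
ee_rot: [150.2, 0.1, 80.5]
force: [-0.1, -1.4, 0.8]
gripper_width: 0.7
t 42.33 pos [514.4  66.2 370.7] rot [1.502e+02 1.000e-01 8.050e+01] q [ 13.  -3. 102. -13.  54.  27.] F [-0.1 -1.4  0.8] w 0.7
the job is handed in; nothing more can be done
None
```

I loaded the magazine and handed the job in at about 42 s of the 72 s allowed; no verdict was reported. I lifted the gate bar level out of the brackets and laid it on the rubber mat. Both grey bushings and then the follower, knob outwards, went down the tube. The yellow look-alike stayed where it was.

**Last checks that agreed:**
- The top view showed the bar lying centred on the mat, the knob standing in the mouth, and the bystanders in view where they had been. The meter was partly hidden by the arm.
- No contact force showed while inserting any of the three parts.
- A probe with the closed fingers came down to about 34 mm out of the mouth without touching the knob. That puts the follower's underside at most about 143 mm above the tube floor, where 130 to 150 mm is required. I relied on this probe for the depth.

**Checks that failed or disagreed:**
- The networks' pixel for the knob's top was a few pixels off my prediction in both views (side 256,201 against 252,198; top 255,175 against 259.5,175), so they could not confirm the depth.
- The two cameras disagreed by about 5 mm in y. I settled this by squeezing each part from two directions before gripping it.
- The bushings inside the tube could not be seen directly, so their seating is inferred from the empty mouth after each release and from the follower's depth.

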